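# Load an eyelet washer into the bench press with the forked paddle

## Robot

A 6-joint arm with a two-finger parallel gripper is mounted at the origin on the work surface. World frame = base frame: x ahead of the robot, y to its left, z up, the work surface at z = 0. Lengths are in m, angles in rad, forces in N, time in s.
With the tool pointing down it reaches from about 0.3 to 0.85 m from the base axis. Payload 5.4 kg.
Tool frame: the origin (TCP) lies on the centre line of the jaws, within the pads' length; the fingertips stand 22 mm ahead of it and the grasp point (between the pads) lies 3 mm ahead of it; z points along the fingers, y is the direction in which the jaws open and shut (so a half turn about z gives the same grasp; the last joint's range is limited). The gripper opens to 85 mm and grips with 20 to 120 N. Pads are 22 mm wide; open, the fingers measure 114 mm over their backs; the gripper's body (76 mm by 85 mm) begins 54 mm behind the grasp point. The pads swing forward as they close: fully open they stand 13 mm farther back than shut.
Start: joints at [-1.553, 0.158, 1.597, -0, 1.386, -0.21], TCP at [0.13, -0.56, 0.253] pointing down, gripper open.
Joint ranges: [-2.91, 2.91], [-0.94, 2.29], [0.18, 2.7], [-1.29, 4.43], [0.17, 2.64], [-3, 3]. Speed limits (rad/s): [2.57, 2.57, 3.14, 3.14, 3.14, 3.14].

## Interface

Orientations are given as a unit quaternion [x, y, z, w].
In Python, from rig import ctrl gives the robot as it stands.
- The arm moves only by the shell command python3 -m handwheel 'ROWS'. ROWS is JSON, a list of rows, each a list of 3 entries, a list of its own where there are three numbers: the shift along the tool's x, y, z in mm, then the turn, a rotation vector about the tool's x, y, z in rad, then the finger opening in mm, from 0 to 85.4. In form: [[[x, y, z], [wx, wy, wz], hand], ...]. A call has 1 to 5 rows; each row shifts and turns the pose as measured when the row begins, along the tool's axes as they then stand; what a row does not reach is not made up. A row lasts 1/12 s, in which the tool goes at most 41.7 mm and 7.16 degrees, less where a joint would pass 70% of its speed; a pose out of reach is approached as far as the arm can. A call is refused whole if a number of a shift passes 41.7 or a number of a turn 0.125, either way. A call with a gripper value outside its range is refused whole. The fingers move at their own pace and stop on an object; the grip force is fixed at half the most. Time passes only in rows, so rows that do not move let the fingers close. It gives the time, the measured TCP pose, the force and the opening at its end, in the units of the state.
- ctrl.get_obs(): the state, without advancing time (a new reading comes with each control period).
- ctrl.snapshot(name): name is "scene" or "top" or "wrist"; returns the picture (384x512x3 uint8, red, green, blue); there is no depth.
- ctrl.camera_params(name): a dict with "intrinsics" (3x3 intrinsics, pixels), "k1" (the pictures are not rectified: a ray, as slopes to the right and down, at radius r is drawn at 1 + k1 r^2 times it, then the intrinsics apply), "R" (3x3) and "t" (3): a world point X has camera coordinates R X + t. Camera axes: x right, y down, z forward; pixel columns grow to the right and rows downward; lengths in m; the calibration is good to about 2 mm. A picture is of the moment at which its call begins: read the wrist's pose just before it. camera_params takes no time and is no camera call; for the wrist camera it gives the pose at the moment of the call.
- ctrl.close_job(): hands the job in, once; it reports no verdict.
The state is a dict: "time_s": time; "q": joint angles; "joint_vel": joint speeds; "joint_efforts": joint torques, N m; "ee_pos": TCP position; "tcp_rot": TCP orientation; "force": force on the tool from outside, world axes, zero at the start; "torque": the same for the moment, N m; "width": finger opening in m.
Only numpy, scipy, OpenCV 4.12 (cv2) and the standard library are available. Lean on these libraries where they do the work, as an engineer would, in place of code of your own. Each camera call takes 0.05 s, during which the arm holds its last target.

## Task

Load the eyelet press: with the forked paddle lift the large-holed washer off its feeder lane, carry it level, lay the fork lightly on the press's sprung lower die with the washer's hole over the pilot, and draw the fork out so that the washer stays behind, flat on the die. Then lay the paddle flat on the table. Keep your fingers off the washers, never lean on the die (it only wants a few newtons), and leave the other washer and the things lying about where they are.

Things in the scene. Friction and masses are not known exactly. Their poses are not given: they have to be found in the camera images.
- paddle: Loose loading paddle lying flat on the table, 223 mm long, 0.20 kg, flat underside. Origin: on the underside, below the place to grip; x to the fork's tip, z up. Wooden handle on edge, 18 wide (y), 30 high, x = -65 to 45 mm, brass collar 22 wide at its front end. Ahead of it a thin steel blade (see fork)
- fork (a point): Centre of the paddle's fork, on the blade's upper face 130 mm ahead of the paddle's origin: a washer rides centred here. Blade 34 wide, 2.5 thick, ends 28 mm ahead of this point; an open slot 24 wide runs in from the tip to 20 mm behind this point, leaving two tines (y = 12 to 17 mm each side)
- washer: The washer to load: flat steel ring 60 outside, hole 24, 3 thick, about 45 g, loose, lying across the rails of one of the feeder's two lanes. Origin: centre of its underside, z up
- washer_small: The other washer, to be left: also 60 outside and 3 thick but with a 14 mm hole, lying in the other lane
- feeder: Fixed two-lane washer feeder. Origin: on the table, midway between the lanes; front faces -x. Lanes along x at y = +37 and -37 mm; a lane is two rails (x = -37 up, tops 34 mm above the table, inner faces 42 apart) on a base plate 6 thick, 150 wide, from x = -40. Washers start within 2 mm of x = 0 in their lanes' middles
- feeder_stop (a point): Middle of the feeder's end stops: bars that bridge the rails 34 to 42 mm behind the lane's start point x = 0, 34 to 41 mm high. The channel under washer and stop (6 to 34 mm above the table) is open from the front up to x = 87. Magazines (110 high) stand behind, from x = 41
- press: Fixed bench eyelet press, C frame. Origin: on the table, on the lower die's vertical axis. Base x = -55 to 55, y = -55 to 130, 18 high; column at y = 72 to 118, x = -23 to 23: open to -x (its front) and -y. The upper die hangs over the lower one, 50 diameter, underside 120 mm above the table; head from 180 up, lever to 370
- die_axis (a point): On the lower die's axis, 25 mm above the table, under the die: a flat round steel anvil, 64 diameter, on a screwed stem. Its top stands anywhere from 38 to 62 mm above the table; this is not measured, feel for it. A spring lets it sink (1.5 N, then 1 mm per 2 N). In its middle a pilot, 20 diameter, 6 high (upright for 4.2, then bevelled to 16), for the washer's hole
- marker_a: Paint marker lying near the robot, right of the middle, 130 long, 18 thick, loose, a bystander
- marker_b: Paint marker lying near the robot, left, loose, a bystander
- tape_roll: Roll of clear tape, 90 diameter, 19 high, loose, a bystander
- mug: Mug, 84 diameter, 90 high, loose, a bystander
- water_bottle: Water bottle, 64 diameter, 190 high, loose, a bystander

How it is judged:
On the way, in this order (a step that is already met when the one before it is completed fails the run):
1. the large-holed washer rides on the paddle, at least 8 mm clear above the feeder's rails (z of washer in the frame of feeder above 0.042 m and contact force between washer and paddle above 0.05 N and contact force between washer and feeder below 0.02 N), for 0.2 s.
2. the fork lies on the lower die, with the washer still on the fork and its hole over the pilot (centre within 3.5 mm of the die's axis) (contact force between paddle and press above 0.3 N and contact force between washer and paddle above 0.02 N and horizontal distance between washer and press below 0.0035 m and angle between washer's own z axis and vertical below 0.12 rad), for 0.1 s.
At the end, for the whole second after the job is handed in: The large-holed washer lies flat on the press's lower die (tilt under 0.04 rad) round its pilot (centre within 3.5 mm of the die's axis), at rest and touched by no tool; the paddle lies flat on the table (underside under 6 mm up, tilt under 0.08 rad), at rest and clear of the press (horizontal distance between washer and press below 0.0035 m and angle between washer's own z axis and vertical below 0.04 rad and contact force between washer and press above 0.1 N and contact force between washer and paddle below 0.01 N and linear speed of each of washer, paddle below 0.01 m/s and height (world z) of paddle below 0.006 m and angle between paddle's own z axis and vertical below 0.08 rad and contact force between paddle and press below 0.01 N).
It fails at once if the washer is tipped by more than 0.3 rad or dropped (below 25 mm over the table) (angle between washer's own z axis and vertical above 0.3 rad or height (world z) of washer below 0.025 m).
It fails at once if the fingers touch a washer (contact force between the fingers and washer above 0.1 N or contact force between the fingers and washer_small above 0.1 N).
It fails at once if the paddle bears on the press with more than 8 N (contact force between paddle and press above 8 N).
It fails at once if the arm or fingers strike the press or the feeder (over 5 N) (contact force between any of the arm, the fingers and press above 5 N or contact force between any of the arm, the fingers and feeder above 5 N).
It fails at once if the other washer is moved by more than 15 mm or a bystander by more than 20 mm (distance of washer_small from where it was at the start of the episode above 0.015 m or distance of any of marker_a, marker_b, tape_roll, mug, water_bottle from where it was at the start of the episode above 0.02 m).
It also fails if it takes over 72 s, if anything falls off the work surface, if the arm or the gripper's body presses on something with over 40 N, if the wrist force passes 120 N, or if a joint passes its speed limit or range.

## Working session

There is one attempt and no reset: what is moved stays moved. The work goes in short steps, Python scripts to look and compute and a shell command to move; the robot and the scene stay as the last step left them, time stands still between calls to the robot, and variables do not carry over. Pictures are saved under pics/ and viewed, and the job is handed in when it is done.

```bash
mkdir -p pics; ls; python3 - <<'E'
from rig import ctrl
import cv2
o=ctrl.get_obs(); print(o)
for n in("scene","top","wrist"):
    p=ctrl.camera_params(n); print(n,p)
    im=ctrl.snapshot(n); cv2.imwrite(f"pics/{n}0.png",im[:,:,::-1])
E
```

```text
pics
{'time_s': 0.0, 'q': array([-1.55307083e+00,  1.59095071e-01,  1.59826134e+00,  5.29382934e-06,
        1.38619494e+00, -2.10032435e-01]), 'joint_vel': array([-0.00185237, -0.00021179,  0.00027834,  0.00103623, -0.00034736,
       -0.00061479]), 'joint_efforts': array([-7.85042284e-04, -3.95997977e+01, -3.31432092e+01, -2.90864482e-04,
        8.21135851e-03,  1.41708629e-06]), 'ee_pos': array([ 0.12983988, -0.55956257,  0.25227643]), 'tcp_rot': array([ 9.93522374e-01,  1.13632448e-01,  9.66122703e-05, -9.74576033e-04]), 'force': array([-0.97587656, -0.7463589 , -0.54803124]), 'torque': array([ 0.03030911,  0.04174323, -0.0188979 ]), 'width': 0.08549256007080111}
scene {'intrinsics': array([[384.99153428,   0.        , 253.90056634],
       [  0.        , 384.99153428, 200.20831639],
       [  0.        ,   0.        ,   1.        ]]), 'k1': -0.044295388597070114, 'R': array([[ 0.45162386,  0.89195321,  0.02133921],
       [ 0.52787265, -0.24784352, -0.8123571 ],
       [-0.71929574,  0.37814424, -0.58276975]]), 't': array([-0.22928917, -0.24106168,  1.32257901])}
top {'intrinsics': array([[382.18718436,   0.        , 250.48271181],
       [  0.        , 382.18718436, 184.28051929],
       [  0.        ,   0.        ,   1.        ]]), 'k1': -0.03351171132152696, 'R': array([[-0.02495044, -0.99951009,  0.01889577],
       [-0.98819906,  0.02180178, -0.1516156 ],
       [ 0.15112936, -0.02245566, -0.9882589 ]]), 't': array([-0.03681519,  0.56239913,  0.99744361])}
wrist {'intrinsics': array([[298.64113502,   0.        , 255.47333631],
       [  0.        , 298.64113502, 193.12094212],
       [  0.        ,   0.        ,   1.        ]]), 'k1': -0.01361863417812374, 'R': array([[ 2.26011990e-01, -9.74124083e-01, -9.22325816e-04],
       [-9.30844867e-01, -2.16249431e-01,  2.94557323e-01],
       [-2.87134835e-01, -6.57149447e-02, -9.55633367e-01]]), 't': array([-0.57457128, -0.03833058,  0.3783424 ])}
```

View pics/scene0.png

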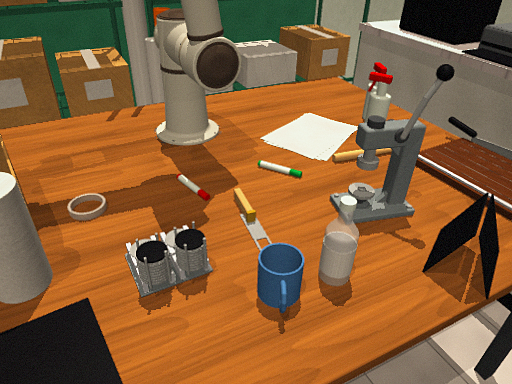

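View pics/top0.png

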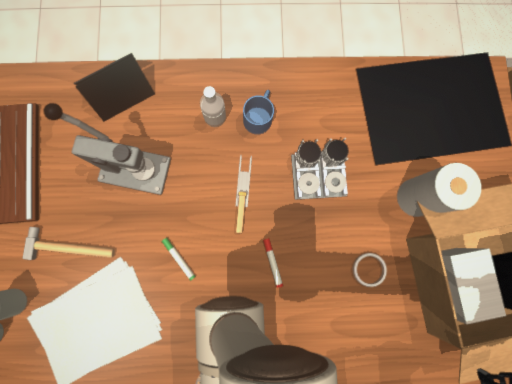

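View pics/wrist0.png

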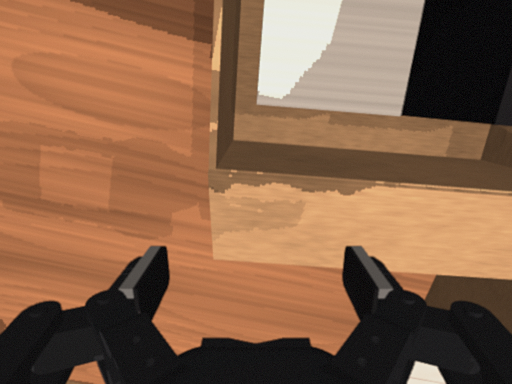

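```bash
cat > h.py <<'E'
import numpy as np, cv2
from scipy.spatial.transform import Rotation as Rn
from rig import ctrl
def ray(p,uv):
    K=p["intrinsics"];d=np.array([(uv[0]-K[0,2])/K[0,0],(uv[1]-K[1,2])/K[1,1]])
    s=d.copy()
    for _ in range(20): s=d/(1+p["k1"]*(s@s))
    return p["R"].T@np.array([s[0],s[1],1]), -p["R"].T@p["t"]
def p2w(p,uv,z):
    r,c=ray(p,uv); return c+r*(z-c[2])/r[2]
def w2p(p,X):
    X=np.atleast_2d(X)@p["R"].T+p["t"]; s=X[:,:2]/X[:,2:]
    s=s*(1+p["k1"]*(s**2).sum(1,keepdims=True)); K=p["intrinsics"]
    return s*[K[0,0],K[1,1]]+K[:2,2]
def crop(im,x0,y0,x1,y1,f,name):
    c=cv2.resize(im[y0:y1,x0:x1],None,fx=f,fy=f,interpolation=cv2.INTER_CUBIC); cv2.imwrite(name,c)
E
python3 - <<'E'
import cv2
from h import *
im=cv2.imread("pics/top0.png")
crop(im,280,125,360,205,7,"pics/topfeed.png")
crop(im,65,95,185,205,6,"pics/toppress.png")
crop(im,215,145,275,245,6,"pics/toppad.png")
im=cv2.imread("pics/scene0.png")
crop(im,320,110,425,225,5,"pics/scpress.png")
p=ctrl.camera_params("top")
for n,uv,z in [("padtail",(239,232),.03),("fork L",(240,157),.0),("fork R",(250,157),0),("w1",(309,184),.037),("w2",(335,182),.037),("die",(144,168),.05),("mug",(257,120),0.09),("bottle",(209,93),.19)]:
    print(n,p2w(p,uv,z).round(4))
E
```

```text
padtail [ 0.4335 -0.016   0.03  ]
fork L [ 0.6478 -0.0229  0.    ]
fork R [ 0.6472 -0.0516  0.    ]
w1 [ 0.5596 -0.2111  0.037 ]
w2 [ 0.5636 -0.2834  0.037 ]
die [0.6114 0.2382 0.05  ]
mug [ 0.7275 -0.0707  0.09  ]
bottle [0.7649 0.0483 0.19  ]
```

View pics/topfeed.png

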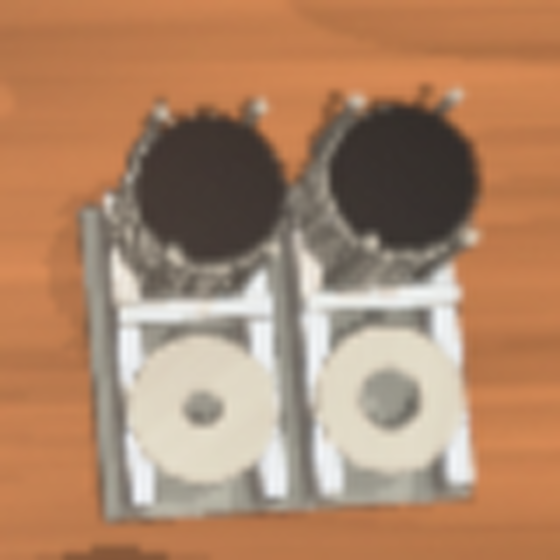

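View pics/toppress.png

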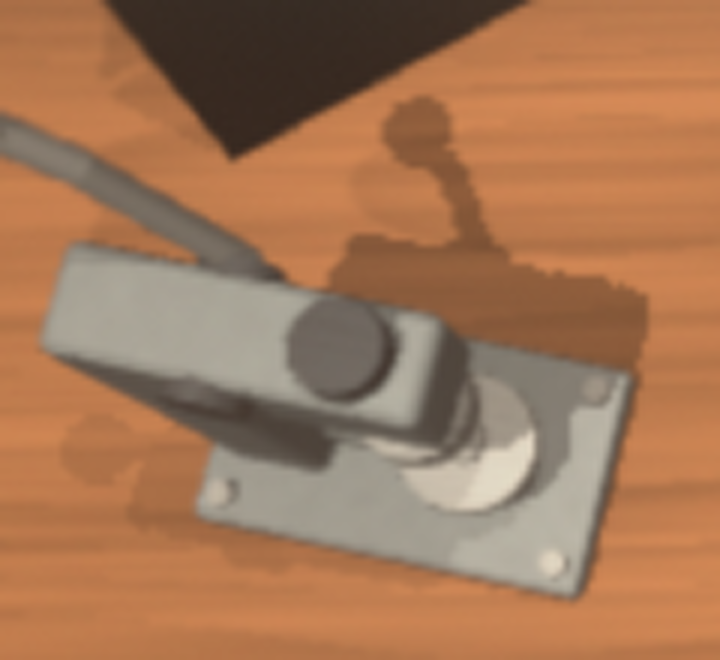

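View pics/toppad.png

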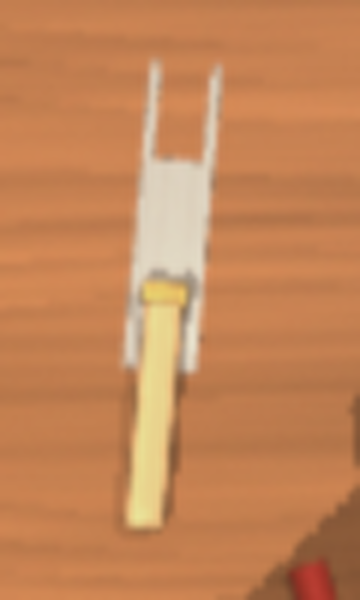

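View pics/scpress.png

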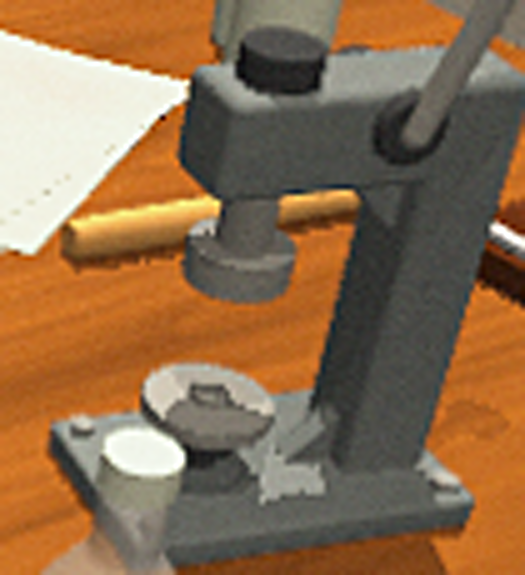

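```bash
cat >> h.py <<'E'
def st():
    o=ctrl.get_obs();R=Rn.from_quat(o["tcp_rot"]).as_matrix()
    print("t",round(o["time_s"],2),"pos",(o["ee_pos"]*1000).round(1),"yaw",round(float(np.arctan2(R[1,0],R[0,0])),4),"tz",R[:,2].round(4),"F",o["force"].round(2),"w",round(o["width"]*1000,1))
    return o,R
def plan(pos=None,yaw=None):
    o,R=st()
    if yaw is not None:
        T=np.array([[np.cos(yaw),np.sin(yaw),0],[np.sin(yaw),-np.cos(yaw),0],[0,0,-1.]])
        print("rotvec",Rn.from_matrix(R.T@T).as_rotvec().round(4))
        if pos is not None: print("shift after turn",(T.T@(np.array(pos)-o["ee_pos"])*1000).round(1))
    if pos is not None: print("shift now",(R.T@(np.array(pos)-o["ee_pos"])*1000).round(1))
E
python3 -m handwheel '[[[33,-20,0],[0,0,0.06],85],[[33,-20,0],[0,0,0.06],85],[[33,-20,0],[0,0,0.06],85],[[33,-20,0],[0,0,0.06],85],[[33,-20,0],[0,0,0.0],85]]'
python3 -c "from h import *;plan([.46,-.24,.26],0)"
```

```text
time_s: 0.57
ee_pos: [0.2816, -0.4429, 0.2501]
tcp_rot: [1.0, -0.019, -0.001, -0.001]
force: [0.3, -1.0, 1.3]
width: 0.085
t 0.57 pos [ 281.6 -442.9  250.1] yaw -0.0375 tz [-0.0028  0.0028 -1.    ] F [ 0.26 -1.04  1.29] w 85.0
rotvec [-0.0028  0.0029 -0.0375]
shift after turn [ 178.4 -202.9   -9.9]
shift now [ 170.7 -209.5   -9.8]
```

```bash
python3 -m handwheel '[[[28,-35,-2],[0,0,-0.03],85],[[30,-34,-2],[0,0,0],85],[[30,-34,-2],[0,0,0],85],[[30,-34,-2],[0,0,0],85],[[30,-34,-2],[0,0,0],85]]'
python3 -m handwheel '[[[25,-25,0],[0,0,0],85],[[0,0,0],[0,0,0],85],[[0,0,0],[0,0,0],85]]'
python3 - <<'E'
from h import *
st();p=ctrl.camera_params("wrist");im=ctrl.snapshot("wrist")[:,:,::-1]
np.save("pw1.npy",p,allow_pickle=True);cv2.imwrite("pics/w1.png",im)
E
```

```text
time_s: 0.98
ee_pos: [0.4193, -0.2864, 0.2579]
tcp_rot: [1.0, -0.004, -0.002, -0.002]
force: [0.7, -1.3, -0.7]
width: 0.0849
time_s: 1.23
ee_pos: [0.4494, -0.2533, 0.2578]
tcp_rot: [1.0, 0.001, -0.001, -0.003]
force: [-0.3, 0.2, -0.0]
width: 0.0852
t 1.23 pos [ 449.4 -253.3  257.8] yaw 0.0018 tz [-0.0019  0.0066 -1.    ] F [-0.28  0.17 -0.05] w 85.2
```

View pics/w1.png

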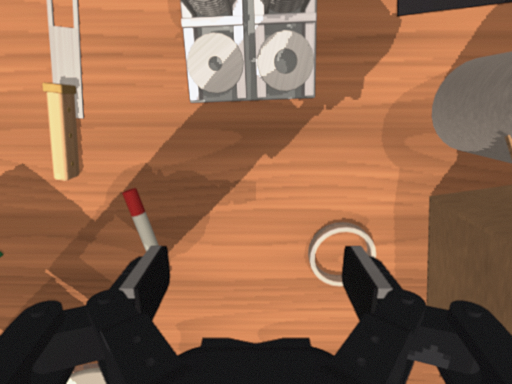

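```bash
python3 - <<'E'
from h import *
im=cv2.imread("pics/w1.png")
crop(im,175,0,325,105,5,"pics/w1f.png")
crop(im,35,0,105,185,4,"pics/w1p.png")
E
```

```text
(no output)
```

View pics/w1f.png

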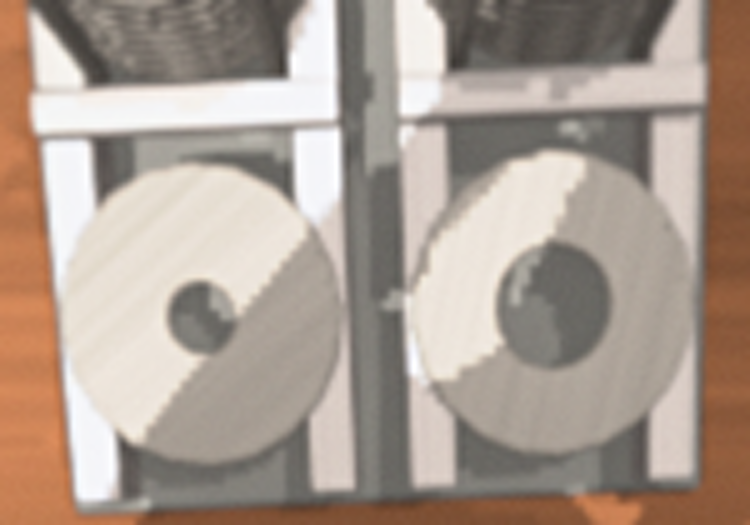

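View pics/w1p.png

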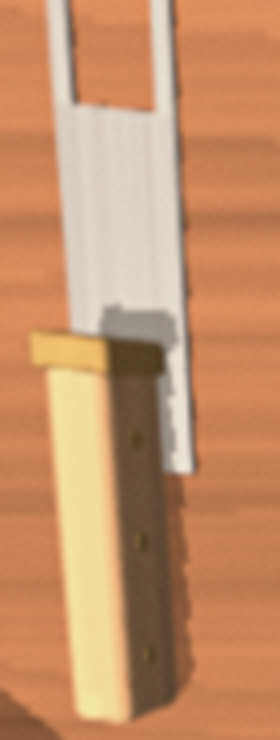

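```bash
python3 - <<'E'
from h import *
p=np.load("pw1.npy",allow_pickle=True).item(); t=ctrl.camera_params("top")
f=lambda c:(c[0]/5+175-.4,c[1]/5-.4)
g=lambda c:(c[0]/4+35-.4,c[1]/4-.4)
k=lambda c:(c[0]/7+280-.4,c[1]/7+125-.4)
for n,c,z in [("L hole",(201,317),.037),("L ctr",(203,314),.036),("R hole",(554,304),.037),("R ctr",(551,302),.036),("baseFL",(75,507),.006),("baseFR",(700,486),.006),("stopLback",(34,95),.041),("stopRback",(705,65),.041)]:
    print(n,p2w(p,f(c),z).round(4))
for n,c,z in [("L hole",(203,408),.037),("R hole",(390,399),.037),("R ctr",(390,400),.036),("baseFL",(107,518),.006),("baseFR",(473,495),.006)]:
    print("top",n,p2w(t,k(c),z).round(4))
for n,c,z in [("slotL",(73,103),.0025),("slotR",(157,111),.0025),("bladeRR",(193,472),.0025),("tailL",(78,712),.03),("tailR",(130,720),.03),("collarL",(30,333),.03),("collarR",(107,340),.03)]:
    print(n,p2w(p,g(c),z).round(4))
j=lambda c:(c[0]/6+215-.4,c[1]/6+145-.4)
for n,c,z in [("tipL",(155,63),.0025),("tipR",(219,68),.0025),("slotL",(153,160),.0025),("slotR",(207,162),.0025),("bladeRR",(191,370),.0025),("bladeRL",(127,367),.0025),("tailL",(127,526),.03),("tailR",(162,527),.03)]:
    print("top",n,p2w(t,j(c),z).round(4))
E
```

```text
L hole [ 0.5625 -0.2093  0.037 ]
L ctr [ 0.5632 -0.2096  0.036 ]
R hole [ 0.5651 -0.2836  0.037 ]
R ctr [ 0.5656 -0.2831  0.036 ]
baseFL [ 0.524  -0.1735  0.006 ]
baseFR [ 0.529  -0.3221  0.006 ]
stopLback [ 0.6034 -0.1777  0.041 ]
stopRback [ 0.6088 -0.3121  0.041 ]
top L hole [ 0.5627 -0.2101  0.037 ]
top R hole [ 0.5646 -0.2844  0.037 ]
top R ctr [ 0.5644 -0.2846  0.036 ]
top baseFL [ 0.5236 -0.1748  0.006 ]
top baseFR [ 0.5295 -0.3236  0.006 ]
slotL [ 0.6065 -0.0221  0.0025]
slotR [ 0.6043 -0.0459  0.0025]
bladeRR [ 0.5046 -0.0399  0.0025]
tailL [ 0.4355 -0.0084  0.03  ]
tailR [ 0.433  -0.0239  0.03  ]
collarL [ 0.5435 -0.0161  0.03  ]
collarR [ 0.5416 -0.0374  0.03  ]
top tipL [ 0.6528 -0.0243  0.0025]
top tipR [ 0.6497 -0.0548  0.0025]
top slotL [ 0.6057 -0.0224  0.0025]
top slotR [ 0.6042 -0.0479  0.0025]
top bladeRR [ 0.5055 -0.038   0.0025]
top bladeRL [ 0.5076 -0.0082  0.0025]
top tailL [ 0.433  -0.0072  0.03  ]
top tailR [ 0.4321 -0.023   0.03  ]
```

```bash
python3 -m handwheel '[[[-3,-41,0],[0,0,0],85],[[-3,-41,0],[0,0,0],85],[[-3,-41,0],[0,0,0],85],[[-3,-41,0],[0,0,0],85],[[-3,-41,0],[0,0,0],85]]' >/dev/null
python3 -m handwheel '[[[-3,-41,0],[0,0,0],85],[[-3,-41,0],[0,0,0],85],[[-3,-41,0],[0,0,0],85],[[-3,-41,0],[0,0,0],85],[[-3,-41,0],[0,0,0],85]]' >/dev/null
python3 -m handwheel '[[[-3,-41,10],[0,0.12,0],85],[[-3,-41,20],[0,0.12,0],85],[[0,-41,20],[0,0.12,0],85],[[0,0,20],[0,0.12,0],85],[[0,0,0],[0,0,0],85]]'
python3 - <<'E'
from h import *
st();p=ctrl.camera_params("wrist");im=ctrl.snapshot("wrist")[:,:,::-1]
np.save("pw2.npy",p,allow_pickle=True);cv2.imwrite("pics/w2.png",im)
E
```

```text
time_s: 2.53
ee_pos: [0.4327, 0.2729, 0.1918]
tcp_rot: [0.97, -0.018, 0.243, 0.0]
force: [-2.8, -1.6, -1.7]
width: 0.0849
t 2.53 pos [432.7 272.9 191.8] yaw -0.0392 tz [ 0.4716 -0.0094 -0.8817] F [-2.79 -1.62 -1.7 ] w 84.9
```

View pics/w2.png

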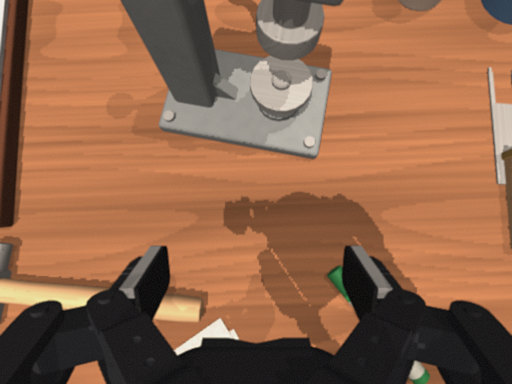

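```bash
python3 - <<'E'
from h import *
im=cv2.imread("pics/w2.png")
crop(im,210,30,340,160,6,"pics/w2c.png")
crop(im,150,40,350,170,4,"pics/w2d.png")
E
```

```text
(no output)
```

View pics/w2c.png

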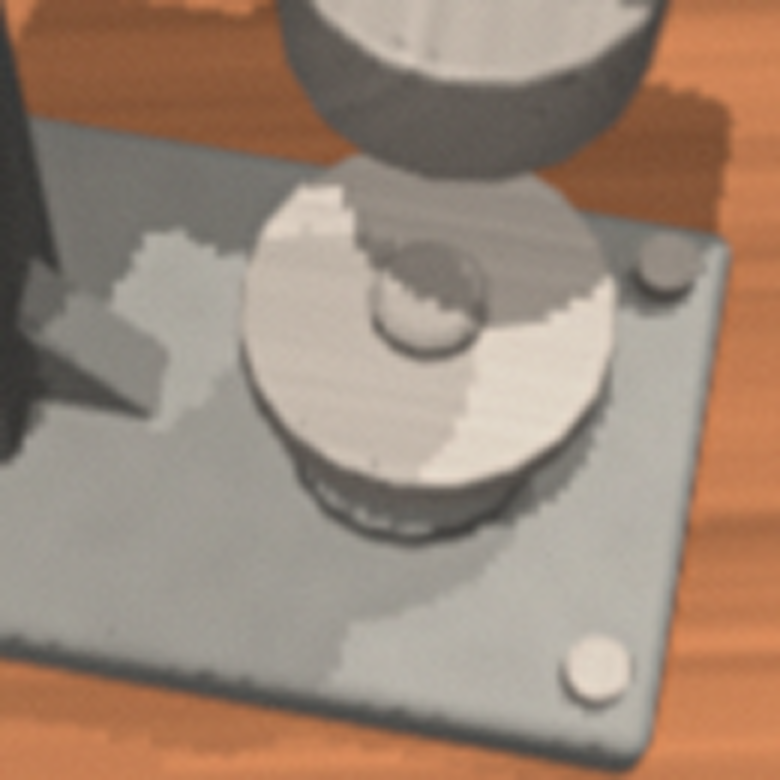

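View pics/w2d.png

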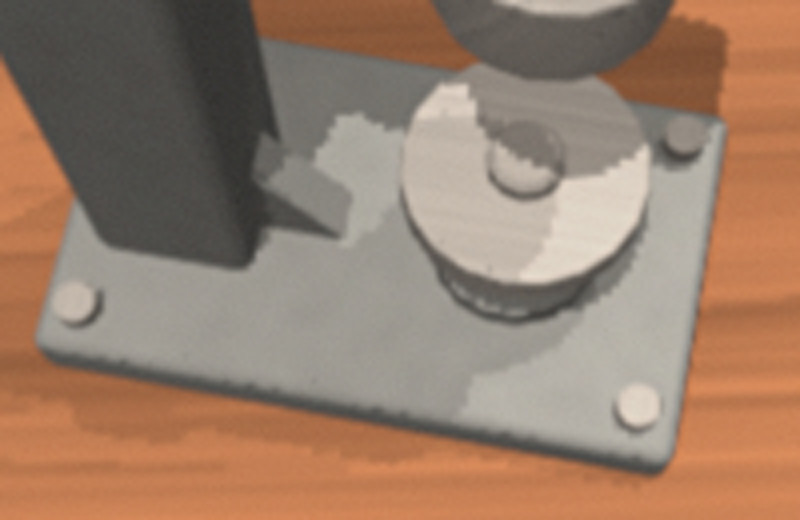

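```bash
cat > fitp.py <<'E'
from h import *
from scipy.optimize import least_squares
pw=np.load("pw2.npy",allow_pickle=True).item(); pt=ctrl.camera_params("top"); ps=ctrl.camera_params("scene")
A=np.linspace(0,2*np.pi,721)
def circ(x,y,z,r): return np.c_[x+r*np.cos(A),y+r*np.sin(A),0*A+z]
def cor(v,a,b):
    x,y,th=v[:3];c,s=np.cos(th),np.sin(th); return [x+c*a-s*b,y+s*a+c*b,.018]
o=lambda f,x0,y0:(lambda c:np.array(c)/f+[x0,y0]-.5+.5/f)
wc=o(6,210,30);wd=o(4,150,40);tc=o(6,65,95);sc=o(5,320,110)
def res(v,cams="wts"):
    x,y,th,h=v;r=[]
    if "w" in cams:
        for c,a,b in [(wc((650,757)),-55,-55),(wc((727,241)),55,-55),(wd((38,342)),-55,130)]: r+=list(w2p(pw,cor(v,a/1e3,b/1e3))[0]-c)
        e=w2p(pw,circ(x,y,h,.032)); r+=[e[:,0].min()-wc((243,0))[0],e[:,0].max()-wc((615,0))[0],e[:,1].max()-wc((0,485))[1]]
        e=w2p(pw,circ(x,y,h+.004,.010)); r+=[e[:,0].min()-wc((372,0))[0],e[:,0].max()-wc((488,0))[0]]
    if "t" in cams:
        for c,a,b in [(tc((577,598)),-55,-55),(tc((633,373)),55,-55),(tc((197,516)),-55,130)]: r+=list(w2p(pt,cor(v,a/1e3,b/1e3))[0]-c)
        e=w2p(pt,circ(x,y,h,.032)); r+=[e[:,0].max()-tc((537,0))[0],e[:,1].max()-tc((0,511))[1]]
    if "s" in cams:
        e=w2p(ps,circ(x,y,h,.032)); r+=[e[:,0].min()-sc((141,0))[0],e[:,0].max()-sc((275,0))[0],e[:,1].min()-sc((0,364))[1]]
    return np.array(r)
if __name__=="__main__":
  for c in("wts","w","t","wt","s"):
    s=least_squares(res,[.61,.24,-.2,.05],x_scale=[.01,.01,.1,.01],args=(c,),diff_step=1e-4)
    print(c,s.x.round(4),s.fun.round(1))
E
python3 fitp.py
```

```text
wts [ 0.6086  0.2414 -0.2328  0.0589] [ 0.6 -0.   2.4 -2.1 -2.9  0.2 -0.6  0.9  0.7 -0.1  0.6 -0.6  0.1 -0.5
 -0.3 -1.7  0.  -0.2  0.4 -0.3 -0.6 -0.5]
w [ 0.6083  0.2416 -0.2335  0.06  ] [ 0.4  0.3  2.3 -1.8 -3.1  0.4 -0.8  0.9  0.5 -0.3  0.6]
t [ 0.6084  0.2387 -0.2335  0.0671] [ 0.3  0.2  0.4 -0.2 -0.8  0.   0.  -0.1]
wt [ 0.6084  0.2413 -0.233   0.0595] [ 0.6  0.2  2.4 -2.  -2.9  0.3 -0.6  1.   0.6 -0.1  0.7 -0.6  0.2 -0.5
 -0.2 -1.7  0.1 -0.3  0.4]
s [ 0.617   0.2346 -0.2     0.0642] [ 0. -0. -0.]
```

```bash
python3 -m handwheel '[[[0,20,0],[0,-0.12,0],85],[[0,38,0],[0,-0.12,0],85],[[0,38,0],[0,-0.12,0],85],[[0,38,0],[0,-0.12,0],85],[[0,38,0],[0,0,0.03],85]]' >/dev/null
python3 -c "from h import *;plan([.497,-.0223,.12],-.11)"
```

```text
t 3.0 pos [435.1  96.8 206.6] yaw -0.0547 tz [ 0.0018  0.0297 -0.9996] F [ 1.45 -1.28  1.02] w 84.9
rotvec [-0.0297  0.0007  0.0553]
shift after turn [ 74.6 111.6  86.6]
shift now [ 68.3 118.1  83.1]
```

```bash
python3 -m handwheel '[[[18,30,10],[-0.03,0,0.055],85],[[18,27,22],[0,0,0],85],[[18,27,22],[0,0,0],85],[[18,27,22],[0,0,0],85],[[0,0,0],[0,0,0],85]]'
python3 -c "from h import *;plan([.497,-.0223,.12],-.11)"
```

```text
time_s: 3.42
ee_pos: [0.5105, -0.0461, 0.1472]
tcp_rot: [0.998, -0.068, 0.01, -0.004]
force: [-0.5, 0.3, -0.5]
width: 0.0852
t 3.42 pos [510.5 -46.1 147.2] yaw -0.1356 tz [ 0.0198  0.0062 -0.9998] F [-0.51  0.26 -0.46] w 85.2
rotvec [-0.0085 -0.0189 -0.0255]
shift after turn [-16.1 -22.1  27.2]
shift now [-17.1 -21.5  27. ]
```

```bash
python3 -m handwheel '[[[-8,-11,14],[-0.008,-0.019,-0.025],85],[[-8,-10,14],[0,0,0],85],[[0,0,0],[0,0,0],85]]'
python3 -c "from h import *;plan([.497,-.0223,.026],-.11)"
python3 - <<'E'
from h import *
p=ctrl.camera_params("wrist");im=ctrl.snapshot("wrist")[:,:,::-1]
np.save("pw3.npy",p,allow_pickle=True);cv2.imwrite("pics/w3.png",im)
E
```

```text
time_s: 3.67
ee_pos: [0.5019, -0.0299, 0.1238]
tcp_rot: [0.998, -0.06, 0.002, -0.002]
force: [0.1, 0.3, -0.2]
width: 0.0852
t 3.67 pos [501.9 -29.9 123.8] yaw -0.1195 tz [ 0.0034  0.0039 -1.    ] F [ 0.14  0.25 -0.18] w 85.2
rotvec [-0.0043 -0.0029 -0.0095]
shift after turn [-5.7 -7.  97.8]
shift now [-6.  -6.6 97.8]
```

View pics/w3.png

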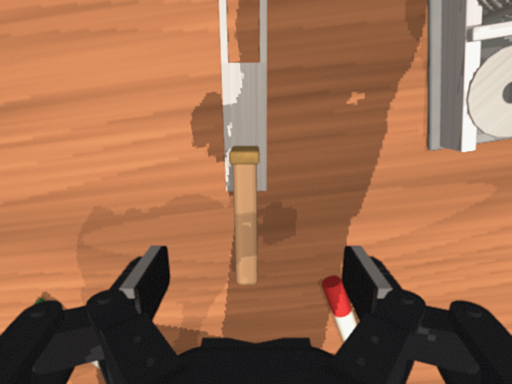

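```bash
python3 - <<'E'
from h import *
p=np.load("pw3.npy",allow_pickle=True).item()
for n,uv,z in [("marker tip",(331,278),.012),("marker edgeL",(324,284),.009),("tailL",(236,282),.03),("tailR",(257,282),.03),("colL",(229,147),.03),("colR",(259,147),.03),("slotL",(229,63),.0025),("slotR",(260,63),.0025)]: print(n,p2w(p,uv,z).round(4))
t=ctrl.camera_params("top")
print(p2w(t,(267,240),.009))
E
```

```text
marker tip [ 0.4193 -0.0877  0.012 ]
marker edgeL [ 0.4118 -0.0818  0.009 ]
tailL [ 0.4369 -0.006   0.03  ]
tailR [ 0.4349 -0.0232  0.03  ]
colL [ 0.5476 -0.0164  0.03  ]
colR [ 0.5451 -0.0377  0.03  ]
slotL [ 0.6062 -0.0224  0.0025]
slotR [ 0.6034 -0.0455  0.0025]
[ 0.41027726 -0.09245472  0.009     ]
```

```bash
python3 -m handwheel '[[[-3,-4,25],[-0.004,-0.003,0.01],85],[[-2,-3,25],[0,0,0],85],[[0,0,20],[0,0,0],85],[[0,0,10],[0,0,0],85],[[0,0,0],[0,0,0],85]]'
python3 -c "from h import *;plan([.498,-.0223,.026],-.11)"
```

```text
time_s: 4.13
ee_pos: [0.5071, -0.0238, 0.0529]
tcp_rot: [0.998, -0.062, 0.008, 0.001]
force: [0.0, 0.9, 0.1]
width: 0.0848
t 4.13 pos [507.1 -23.8  52.9] yaw -0.1239 tz [ 0.0168 -0.0028 -0.9999] F [0.   0.88 0.06] w 84.8
rotvec [ 0.0008 -0.017  -0.0139]
shift after turn [-9.2 -0.5 26.9]
shift now [-9.7 -0.3 26.8]
```

```bash
python3 -m handwheel '[[[-9,0,7],[0,-0.017,-0.014],85],[[0,0,9],[0,0,0],85],[[0,0,0],[0,0,0],85]]'
python3 -c "from h import *;plan([.498,-.0223,.026],-.11)"
```

```text
time_s: 4.38
ee_pos: [0.5004, -0.0231, 0.0394]
tcp_rot: [0.999, -0.053, 0.002, 0.001]
force: [-0.6, 0.2, 0.1]
width: 0.0852
t 4.38 pos [500.4 -23.1  39.4] yaw -0.1069 tz [ 0.0034 -0.0017 -1.    ] F [-0.56  0.24  0.08] w 85.2
rotvec [ 0.0013 -0.0035  0.0031]
shift after turn [-2.4 -0.5 13.4]
shift now [-2.5 -0.6 13.4]
```

```bash
python3 -m handwheel '[[[-2,0,7],[0.001,-0.0035,0.003],85],[[0,0,6],[0,0,0],85],[[0,0,0],[0,0,0],85]]'
python3 -c "from h import *;plan([.498,-.0223,.026],-.11)"
```

```text
time_s: 4.63
ee_pos: [0.4996, -0.0234, 0.027]
tcp_rot: [0.998, -0.055, 0.001, 0.0]
force: [-0.7, 0.9, 0.1]
width: 0.0851
t 4.63 pos [499.6 -23.4  27. ] yaw -0.1101 tz [ 0.0028 -0.001  -1.    ] F [-0.68  0.89  0.08] w 85.1
rotvec [ 0.0007 -0.0029 -0.0001]
shift after turn [-1.7 -0.9  1. ]
shift now [-1.7 -0.9  1. ]
```

```bash
python3 -m handwheel '[[[-1,-1,0.5],[0.0007,-0.003,0],85],[[0,0,0],[0,0,0],85],[[0,0,0],[0,0,0],0],[[0,0,0],[0,0,0],0],[[0,0,0],[0,0,0],0]]'
python3 -m handwheel '[[[0,0,0],[0,0,0],0],[[0,0,0],[0,0,0],0],[[0,0,0],[0,0,0],0],[[0,0,0],[0,0,0],0],[[0,0,0],[0,0,0],0]]'
python3 -m handwheel '[[[0,0,0],[0,0,0],0],[[0,0,0],[0,0,0],0],[[0,0,0],[0,0,0],0],[[0,0,0],[0,0,0],0],[[0,0,0],[0,0,0],0]]'
python3 -c "from h import *;plan([.498,-.0223,.026],-.11)"
```

```text
time_s: 5.05
ee_pos: [0.4991, -0.0223, 0.0268]
tcp_rot: [0.998, -0.055, 0.0, -0.0]
force: [0.2, -0.1, -0.7]
width: 0.0512
time_s: 5.47
ee_pos: [0.4996, -0.0223, 0.0274]
tcp_rot: [0.998, -0.055, 0.001, 0.0]
force: [-0.3, -0.4, 0.5]
width: 0.0171
time_s: 5.88
ee_pos: [0.4995, -0.0223, 0.0274]
tcp_rot: [0.998, -0.055, 0.001, 0.0]
force: [0.4, -0.2, 0.6]
width: 0.0169
t 5.88 pos [499.5 -22.3  27.4] yaw -0.1101 tz [ 1.1e-03 -1.0e-04 -1.0e+00] F [ 0.39 -0.17  0.61] w 16.9
rotvec [-0.     -0.0011 -0.0001]
shift after turn [-1.5  0.1  1.4]
shift now [-1.5  0.1  1.4]
```

```bash
python3 -m handwheel '[[[0,0,-12],[0,0,0],0],[[-10,0,-20],[0,0,0],0],[[-25,10,-20],[0,0,-0.03],0],[[-25,25,-20],[0,0,-0.03],0],[[-25,30,0],[0,0,-0.03],0]]'
python3 -c "from h import *;plan([.363,-.291,.10],.035)"
```

```text
time_s: 6.3
ee_pos: [0.4097, -0.0784, 0.1033]
tcp_rot: [1.0, -0.005, 0.0, -0.0]
force: [0.2, -2.4, -0.7]
width: 0.0167
t 6.3 pos [409.7 -78.4 103.3] yaw -0.0092 tz [ 1.e-04  5.e-04 -1.e+00] F [ 0.23 -2.38 -0.69] w 16.7
rotvec [-0.0005 -0.0001 -0.0442]
shift after turn [-54.1 210.8   3.3]
shift now [-44.8 213.    3.2]
```

```bash
python3 -m handwheel '[[[-10,35,0],[0,0,-0.02],0],[[-10,35,0],[0,0,-0.02],0],[[-10,35,0],[0,0,0],0],[[-10,35,0],[0,0,0],0],[[-8,30,0],[0,0,0],0]]'
python3 -m handwheel '[[[0,10,0],[0,0,0],0],[[0,0,0],[0,0,0],0]]'
python3 -c "from h import *;plan([.363,-.291,.0445],.035)"
```

```text
time_s: 6.72
ee_pos: [0.3591, -0.2538, 0.1077]
tcp_rot: [1.0, 0.019, 0.001, 0.001]
force: [1.0, -0.4, -1.9]
width: 0.0172
time_s: 6.88
ee_pos: [0.3582, -0.2701, 0.1099]
tcp_rot: [1.0, 0.016, 0.002, 0.003]
force: [-0.2, 0.9, -1.3]
width: 0.0169
t 6.88 pos [ 358.2 -270.1  109.9] yaw 0.032 tz [ 0.0041 -0.0069 -1.    ] F [-0.17  0.94 -1.26] w 16.9
rotvec [ 0.0071 -0.0038 -0.003 ]
shift after turn [ 4.  21.  65.4]
shift now [ 3.8 20.5 65.6]
```

```bash
python3 -m handwheel '[[[2,10,5],[0.007,-0.004,-0.003],0],[[2,10,5],[0,0,0],0],[[0,0,0],[0,0,0],0],[[0,0,0],[0,0,0],0]]'
python3 -c "from h import *;plan([.363,-.291,.0445],.035)
p=ctrl.camera_params('wrist');np.save('pw4.npy',p,allow_pickle=True)
for n in('wrist','top','scene'):
  cv2.imwrite('pics/%s4.png'%n,ctrl.snapshot(n)[:,:,::-1])
im=cv2.imread('pics/top4.png');crop(im,260,120,380,270,4,'pics/top4c.png')"
```

```text
time_s: 7.22
ee_pos: [0.3634, -0.2871, 0.1006]
tcp_rot: [1.0, 0.018, -0.0, -0.002]
force: [0.1, -0.1, -2.8]
width: 0.017
t 7.22 pos [ 363.4 -287.1  100.6] yaw 0.0354 tz [-9.0e-04  3.2e-03 -1.0e+00] F [ 0.07 -0.1  -2.85] w 17.0
rotvec [-0.0032  0.0008  0.0004]
shift after turn [-0.6  3.8 56.1]
shift now [-0.5  4.  56.1]
```

View pics/wrist4.png

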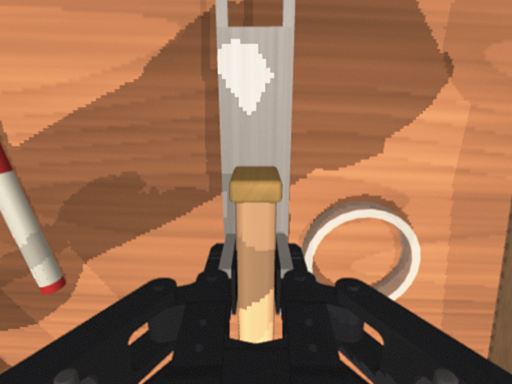

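View pics/top4c.png

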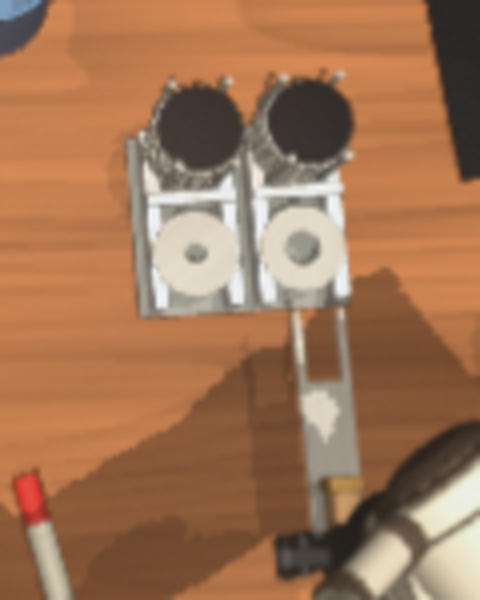

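View pics/scene4.png

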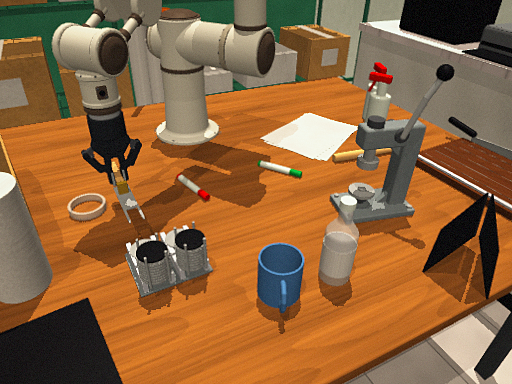

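```bash
python3 - <<'E'
from h import *
im=cv2.imread("pics/wrist4.png"); crop(im,205,0,305,80,7,"pics/w4c.png")
p=np.load("pw4.npy",allow_pickle=True).item(); o,R=st()
for n,uv in [("slotL",(228.5,27)),("slotR",(283.5,27)),("bl",(222,180)),("br",(290,180)),("bl0",(218,60)),("br0",(294,60))]:
    print(n,(R.T@(p2w(p,uv,.0757)-o["ee_pos"])*1000).round(1))
E
```

```text
t 7.37 pos [ 363.4 -287.2  100.7] yaw 0.0359 tz [-5.0e-04  2.4e-03 -1.0e+00] F [-0.28 -0.11 -1.64] w 17.1
slotL [105.8 -11.4  25. ]
slotR [105.8  12.5  24.9]
bl [ 37.1 -16.5  25. ]
br [37.2 17.6 25. ]
bl0 [ 92.6 -16.5  25. ]
br0 [92.5 17.5 24.9]
```

View pics/w4c.png

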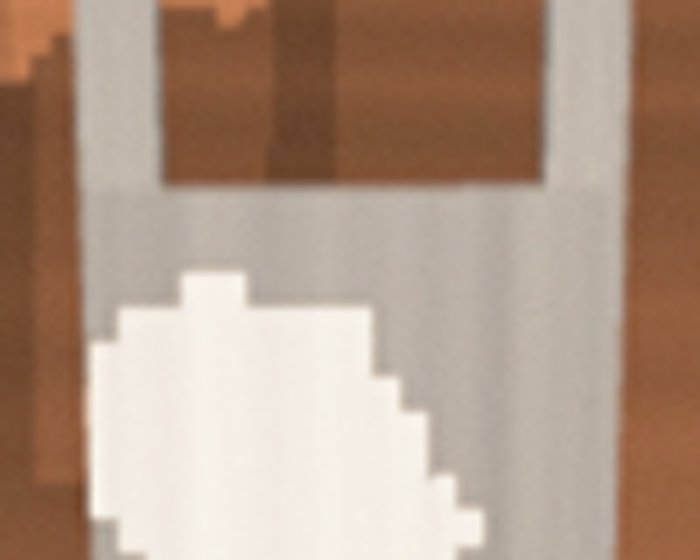

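```bash
python3 -m handwheel '[[[0,1.5,18],[-0.002,0,0],0],[[0,1.5,18],[0,0,0],0],[[0,0,12],[0,0,0],0],[[0,0,0],[0,0,0],0],[[0,0,0],[0,0,0],0]]'
python3 -c "from h import *;plan([.363,-.2901,.0445],.0355)"
```

```text
time_s: 7.78
ee_pos: [0.3651, -0.2877, 0.0535]
tcp_rot: [1.0, 0.02, 0.001, 0.001]
force: [-0.5, -0.2, -1.2]
width: 0.0167
t 7.78 pos [ 365.1 -287.7   53.5] yaw 0.0401 tz [ 0.0018 -0.0021 -1.    ] F [-0.52 -0.2  -1.16] w 16.7
rotvec [ 0.0021 -0.0017  0.0046]
shift after turn [-2.2  2.3  9. ]
shift now [-2.2  2.3  9. ]
```

```bash
python3 -m handwheel '[[[-1,2.3,5],[0.002,-0.0017,0.0046],0],[[0,0,4],[0,0,0],0],[[0,0,0],[0,0,0],0]]'
python3 -c "from h import *;plan([.4395,-.2874,.0445],.0355)"
```

```text
time_s: 8.03
ee_pos: [0.365, -0.2903, 0.0458]
tcp_rot: [1.0, 0.018, 0.001, 0.001]
force: [0.3, -0.3, -1.8]
width: 0.0165
t 8.03 pos [ 365.  -290.3   45.8] yaw 0.0362 tz [ 0.0015 -0.002  -1.    ] F [ 0.31 -0.3  -1.76] w 16.5
rotvec [ 0.0021 -0.0014  0.0007]
shift after turn [74.5 -0.3  1.3]
shift now [74.5 -0.2  1.4]
```

Tip is just short of the feeder front; advance gently.

```bash
python3 -m handwheel '[[[12,0,1],[0.002,-0.001,0],0],[[14,0,0],[0,0,0],0],[[10,0,0],[0,0,0],0],[[0,0,0],[0,0,0],0]]'
python3 -c "from h import *;plan([.4395,-.2874,.0445],.0355)"
```

```text
time_s: 8.37
ee_pos: [0.4028, -0.2901, 0.0463]
tcp_rot: [1.0, 0.017, 0.001, 0.001]
force: [0.9, 0.1, -1.6]
width: 0.0168
t 8.37 pos [ 402.8 -290.1   46.3] yaw 0.0347 tz [ 0.0019 -0.002  -1.    ] F [ 0.88  0.15 -1.55] w 16.8
rotvec [ 0.002  -0.0018 -0.0008]
shift after turn [36.8 -1.4  1.8]
shift now [36.8 -1.4  1.8]
```

```bash
python3 -m handwheel '[[[12,-1.4,1],[0.002,-0.002,0],0],[[12,0,0.5],[0,0,0],0],[[9,0,0],[0,0,0],0],[[0,0,0],[0,0,0],0],[[0,0,0],[0,0,0],0]]'
python3 -c "from h import *;plan([.4395,-.2874,.0445],.0355)
for n in('wrist','top','scene'):
  cv2.imwrite('pics/%s5.png'%n,ctrl.snapshot(n)[:,:,::-1])
im=cv2.imread('pics/top5.png');crop(im,280,130,360,230,6,'pics/top5c.png')
im=cv2.imread('pics/scene5.png');crop(im,90,150,230,310,4,'pics/scene5c.png')"
```

```text
time_s: 8.78
ee_pos: [0.4366, -0.2879, 0.0455]
tcp_rot: [1.0, 0.018, -0.001, 0.0]
force: [-1.0, -0.8, -2.0]
width: 0.0169
t 8.78 pos [ 436.6 -287.9   45.5] yaw 0.0364 tz [-1.1e-03 -8.0e-04 -1.0e+00] F [-0.95 -0.77 -1.96] w 16.9
rotvec [0.0008 0.0012 0.0009]
shift after turn [ 2.9 -0.4  1. ]
shift now [ 2.9 -0.4  1. ]
```

View pics/wrist5.png

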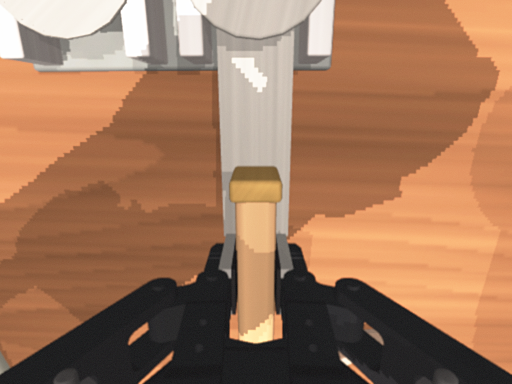

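View pics/top5c.png

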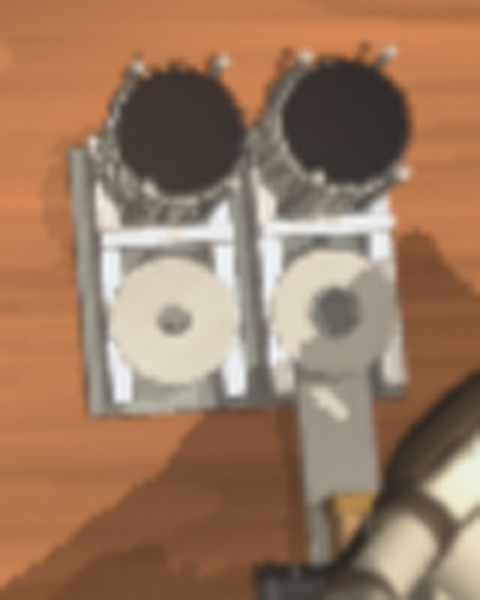

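View pics/scene5c.png

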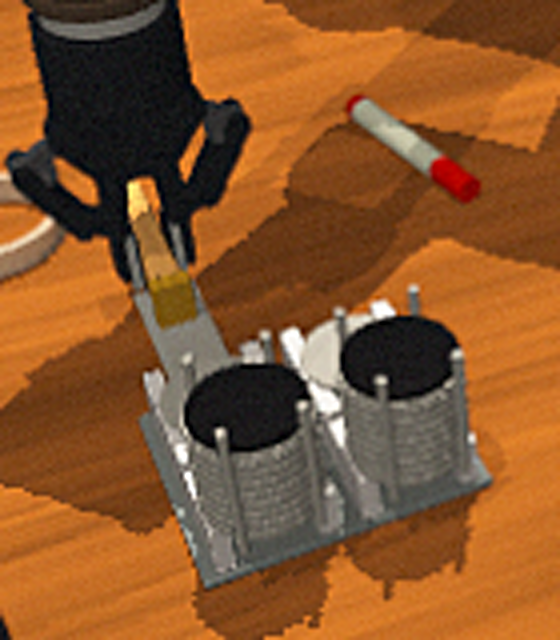

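```bash
python3 -m handwheel '[[[2.9,-0.4,0],[0.001,0,0],0],[[0,0,-5],[0,0,0],0],[[0,0,-5],[0,0,0],0],[[0,0,0],[0,0,0],0]]'
python3 -c "from h import *;plan([.4395,-.2874,.0800],.0355)
for n in('wrist',):
  cv2.imwrite('pics/%s6.png'%n,ctrl.snapshot(n)[:,:,::-1])"
```

```text
time_s: 9.27
ee_pos: [0.4378, -0.2873, 0.0561]
tcp_rot: [1.0, 0.017, -0.001, -0.001]
force: [-0.4, -0.1, -1.6]
width: 0.0169
t 9.27 pos [ 437.8 -287.3   56.1] yaw 0.0343 tz [-0.0025  0.0015 -1.    ] F [-0.38 -0.09 -1.56] w 16.9
rotvec [-0.0016  0.0024 -0.0012]
shift after turn [  1.7   0.2 -23.9]
shift now [  1.6   0.2 -23.9]
```

View pics/wrist6.png

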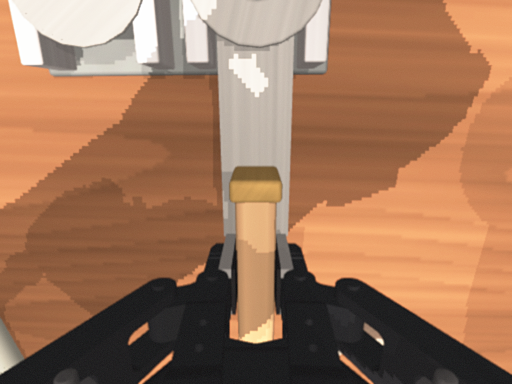

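```bash
python3 -m handwheel '[[[1.6,0,-2],[-0.0015,0.0035,0],0],[[0,0,-2],[0,0,0],0],[[0,0,-3],[0,0,0],0],[[0,0,-5],[0,0,0],0],[[0,0,0],[0,0,0],0]]'
python3 -c "from h import *;plan([.4395,-.2874,.0800],.0355)"
```

```text
time_s: 9.73
ee_pos: [0.4389, -0.2868, 0.0687]
tcp_rot: [1.0, 0.017, 0.0, -0.0]
force: [-0.3, -0.2, -2.2]
width: 0.017
t 9.73 pos [ 438.9 -286.8   68.7] yaw 0.0343 tz [ 3.e-04  8.e-04 -1.e+00] F [-0.27 -0.19 -2.19] w 17.0
rotvec [-0.0008 -0.0004 -0.0012]
shift after turn [  0.6   0.6 -11.3]
shift now [  0.6   0.6 -11.3]
```

```bash
python3 -m handwheel '[[[0.6,0,-4],[-0.001,0,0],0],[[0,0,-7],[0,0,0],0],[[0,0,-8],[0,0,0],0],[[0,0,-5],[0,0,0],0],[[0,0,0],[0,0,0],0]]'
python3 -c "from h import *;st();p=ctrl.camera_params('wrist');np.save('pw7.npy',p,allow_pickle=True)
for n in('wrist','top','scene'):
  cv2.imwrite('pics/%s7.png'%n,ctrl.snapshot(n)[:,:,::-1])
im=cv2.imread('pics/top7.png');crop(im,280,130,360,230,6,'pics/top7c.png')
im=cv2.imread('pics/scene7.png');crop(im,90,150,230,310,4,'pics/scene7c.png')
im=cv2.imread('pics/wrist7.png');crop(im,175,0,335,110,5,'pics/w7c.png')"
```

```text
time_s: 10.15
ee_pos: [0.4395, -0.2866, 0.0954]
tcp_rot: [1.0, 0.017, 0.0, 0.0]
force: [0.5, 1.1, -2.9]
width: 0.0168
t 10.15 pos [ 439.5 -286.6   95.4] yaw 0.0344 tz [ 2.e-04 -3.e-04 -1.e+00] F [ 0.46  1.07 -2.88] w 16.8
```

View pics/w7c.png

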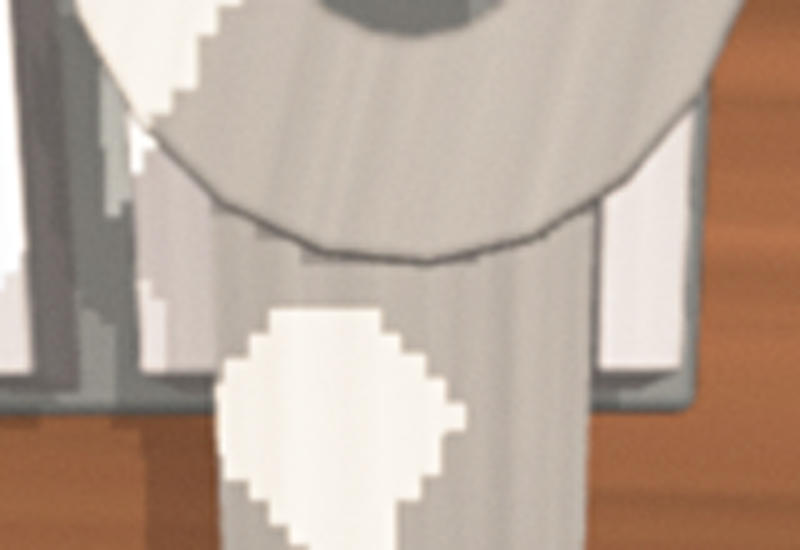

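View pics/top7c.png

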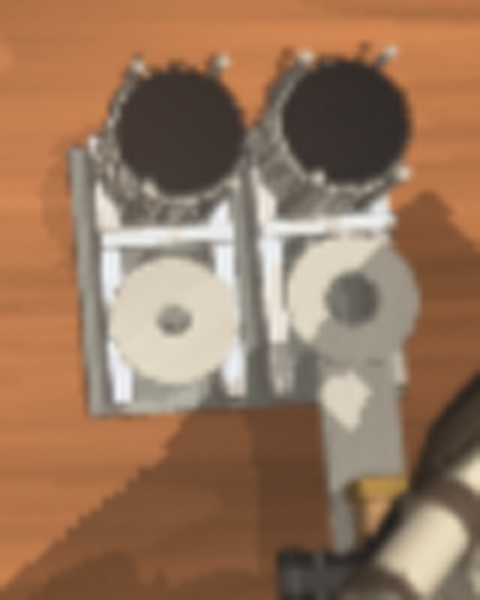

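View pics/scene7c.png

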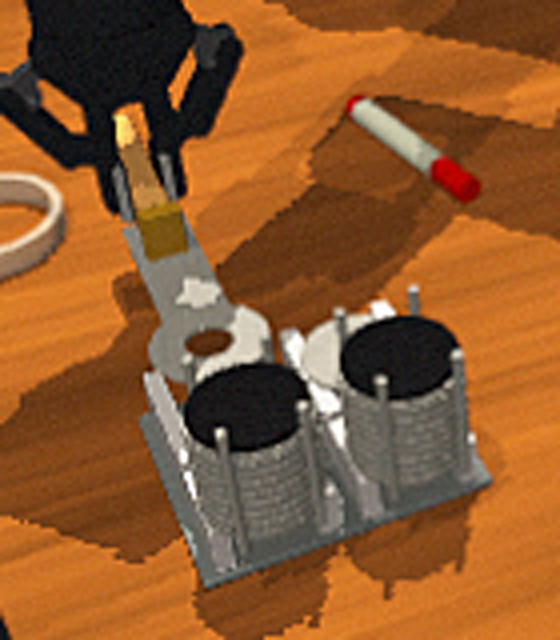

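```bash
python3 - <<'E'
from h import *
from scipy.optimize import least_squares
p=np.load("pw7.npy",allow_pickle=True).item(); o,R=st()
z=o["ee_pos"][2]-.0249
f=lambda c:(c[0]/5+175-.4,c[1]/5-.4)
# bottom-edge: lower outline is at bottom face or top face? use top face z+3mm
for zz in(.003,.0015):
    P=np.array([(R.T@(p2w(p,f(c),z+zz)-o["ee_pos"]))*1000 for c in [(75,5),(743,5),(150,128),(700,95),(218,198),(630,180),(323,247),(428,260),(540,236)]])
    s=least_squares(lambda v:np.hypot(P[:,0]-v[0],P[:,1]-v[1])-30,[125,0]); print(zz,s.x,s.fun.round(2))
    H=np.array([(R.T@(p2w(p,f(c),z+zz)-o["ee_pos"]))*1000 for c in [(318,5),(502,5),(350,22),(470,25),(414,38)]])
    s=least_squares(lambda v:np.hypot(H[:,0]-v[0],H[:,1]-v[1])-12,[125,0]); print("hole",s.x,s.fun.round(2))
for c in [(216,370),(590,370),(213,235),(598,235)]: print((R.T@(p2w(p,f(c),z)-o["ee_pos"])*1000).round(1))
E
```

```text
t 10.3 pos [ 438.8 -286.    93.9] yaw 0.0344 tz [-0.0014  0.0014 -1.    ] F [ 0.91  0.33 -3.27] w 16.8
0.003 [126.38464313   1.63304246] [ 0.09 -0.28 -0.28 -0.07  0.09  0.23 -0.11 -0.04  0.18]
hole [125.59918095   1.58893105] [ 0.23  0.14 -0.16 -0.01 -0.13]
0.0015 [126.52137894   1.65298313] [ 0.28 -0.11 -0.22  0.02  0.08  0.23 -0.17 -0.12  0.12]
hole [125.98222381   1.59726175] [ 0.25  0.15 -0.16 -0.02 -0.14]
[ 87.7 -16.2  24.8]
[87.7 18.  24.8]
[ 99.  -16.   24.8]
[99.  18.4 24.7]
```

```bash
python3 -m handwheel '[[[-2,0,-2],[-0.001,0.001,0],0],[[-5,0,-4],[0,0,0],0],[[-8,-2,-4],[0,0,0.003],0],[[-10,-5,-4],[0,0,0.003],0],[[-8,-8,-3],[0,0,0.003],0]]'
python3 -m handwheel '[[[-4,-11,-1],[0,0,0.003],0],[[-2,-14,0],[0,0,0.003],0],[[0,-16,0],[0,0,0.003],0],[[0,-17,0],[0,0,0.003],0],[[0,-18,0],[0,0,0.003],0]]'
python3 -c "from h import *;plan([.40,.243,.1124],0)"
```

```text
time_s: 10.72
ee_pos: [0.4027, -0.2716, 0.1106]
tcp_rot: [1.0, 0.013, -0.001, -0.001]
force: [-0.7, -0.4, -2.6]
width: 0.0168
time_s: 11.13
ee_pos: [0.3904, -0.1948, 0.1134]
tcp_rot: [1.0, 0.001, -0.001, -0.0]
force: [0.5, -0.3, -2.6]
width: 0.0168
t 11.13 pos [ 390.4 -194.8  113.4] yaw 0.0026 tz [-3.e-03  4.e-04 -1.e+00] F [ 0.51 -0.28 -2.62] w 16.8
rotvec [-0.0004  0.003   0.0026]
shift after turn [   9.6 -437.8    1. ]
shift now [  10.8 -437.7    1.2]
```

```bash
python3 -m handwheel '[[[1,-18,0],[0,0.001,0],0],[[1,-19,0],[0,0.001,0],0],[[1,-20,0],[0,0.001,0],0],[[1,-20,0],[0,0,0],0],[[1,-20,0],[0,0,0],0]]'
python3 -m handwheel '[[[0,-20,0],[0,0,0],0],[[0,-20,0],[0,0,0],0],[[0,-20,0],[0,0,0],0],[[0,-20,0],[0,0,0],0],[[0,-20,0],[0,0,0],0]]'
python3 -m handwheel '[[[0,-20,0],[0,0,0],0],[[0,-20,0],[0,0,0],0],[[0,-20,0],[0,0,0],0],[[0,-20,0],[0,0,0],0],[[0,-20,0],[0,0,0],0]]'
python3 -c "from h import *;plan([.40,.243,.1124],0)"
```

```text
time_s: 11.55
ee_pos: [0.3911, -0.0935, 0.114]
tcp_rot: [1.0, -0.001, -0.0, -0.0]
force: [0.2, -0.2, -2.5]
width: 0.0169
time_s: 11.97
ee_pos: [0.3875, 0.011, 0.1145]
tcp_rot: [1.0, -0.002, -0.0, 0.0]
force: [0.7, 0.3, -2.2]
width: 0.0166
time_s: 12.38
ee_pos: [0.3841, 0.1149, 0.1151]
tcp_rot: [1.0, -0.004, -0.0, 0.0]
force: [0.2, -0.8, -1.7]
width: 0.0165
t 12.38 pos [384.1 114.9 115.1] yaw -0.0071 tz [-2.e-04 -3.e-04 -1.e+00] F [ 0.24 -0.82 -1.73] w 16.5
rotvec [ 0.0003  0.0002 -0.0071]
shift after turn [  15.9 -128.1    2.7]
shift now [  15.  -128.2    2.6]
```

```bash
python3 -m handwheel '[[[2,-20,0],[0,0,-0.002],0],[[2,-20,0],[0,0,-0.002],0],[[2,-19,0.5],[0,0,-0.002],0],[[2,-17,0.5],[0,0,-0.002],0],[[2,-14,0.5],[0,0,0],0]]'
python3 -m handwheel '[[[2,-11,0.5],[0,0,0],0],[[2,-8,0.5],[0,0,0],0],[[2,-5,0],[0,0,0],0],[[0,-2,0],[0,0,0],0],[[0,0,0],[0,0,0],0]]'
python3 -c "from h import *;plan([.44,.243,.1124],0)
p=ctrl.camera_params('wrist');np.save('pw8.npy',p,allow_pickle=True)
for n in('wrist','top','scene'):
  cv2.imwrite('pics/%s8.png'%n,ctrl.snapshot(n)[:,:,::-1])
im=cv2.imread('pics/top8.png');crop(im,65,95,225,245,5,'pics/top8c.png')
im=cv2.imread('pics/scene8.png');crop(im,260,110,420,225,5,'pics/scene8c.png')"
```

```text
time_s: 12.8
ee_pos: [0.3907, 0.2087, 0.1142]
tcp_rot: [1.0, 0.0, -0.0, 0.0]
force: [0.2, 0.5, -2.4]
width: 0.0172
time_s: 13.22
ee_pos: [0.395, 0.2366, 0.1135]
tcp_rot: [1.0, 0.001, -0.001, -0.0]
force: [0.3, -0.3, -2.9]
width: 0.017
t 13.22 pos [395.  236.6 113.5] yaw 0.0029 tz [-0.0019  0.     -1.    ] F [ 0.28 -0.34 -2.89] w 17.0
rotvec [-0.      0.0019  0.0029]
shift after turn [45.  -6.4  1.1]
shift now [45.  -6.3  1. ]
```

View pics/wrist8.png

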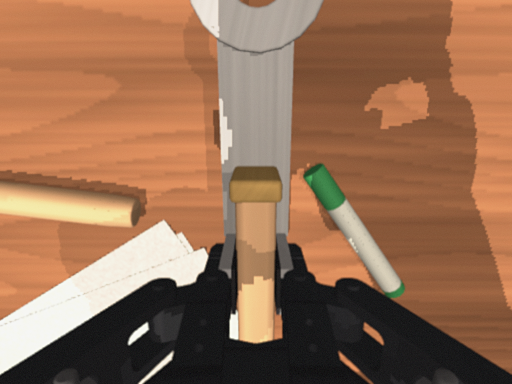

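View pics/scene8c.png

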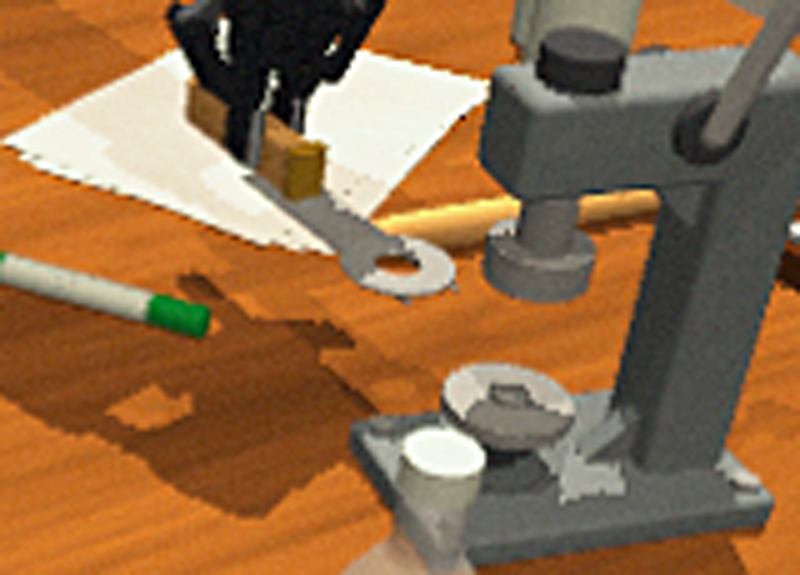

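View pics/top8c.png

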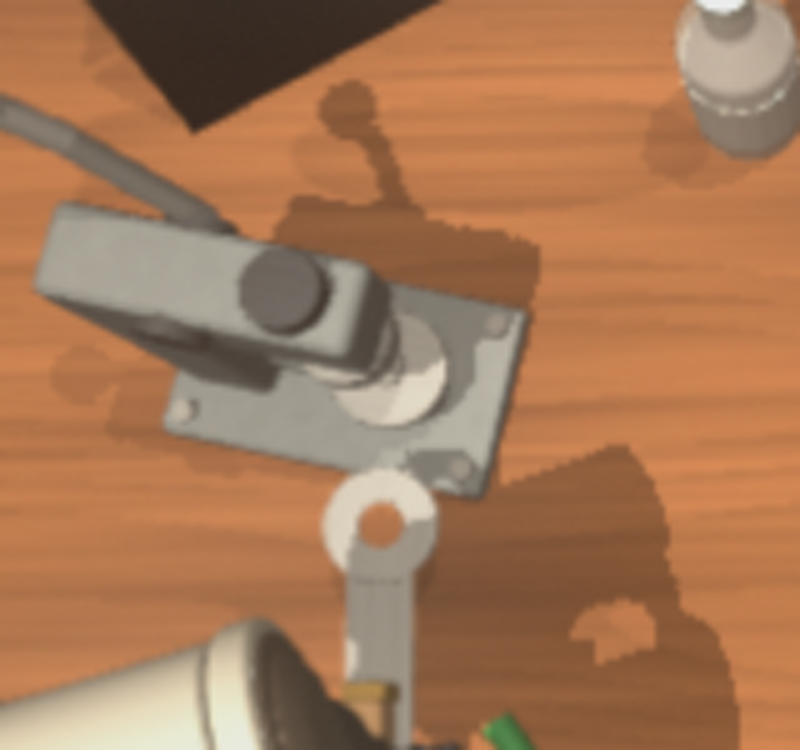

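```bash
python3 - <<'E'
from h import *
pt=ctrl.camera_params("top");ps=ctrl.camera_params("scene")
T=lambda c:np.array(c)/5+[65,95]-.4; S=lambda c:np.array(c)/5+[260,110]-.4
for c in [(379,524),(381,525)]: print("top",p2w(pt,T(c),.0916).round(4))
for n,c in [("outer",((360+455)/2,(236+298)/2)),("hole",(400,262))]: print("scene",n,p2w(ps,S(c),.0905).round(4))
# predicted
X=np.array([.521,.235,.0916]); print(T(0)*0+w2p(pt,X), T((379,524)), w2p(ps,X),S((407,267)))
E
```

```text
top [0.5209 0.2352 0.0916]
top [0.5204 0.2342 0.0916]
scene outer [0.5275 0.2374 0.0905]
scene hole [0.5217 0.237  0.0905]
[[140.48531168 199.35645118]] [140.4 199.4] [[338.86253028 161.66754826]] [341. 163.]
```

```bash
python3 - <<'E'
from fitp import *
T=o(5,65,95)
for h in (.054,.058,.062):
    for cams in ("w","t"):
        def r(v): return [q for q in res([v[0],v[1],-.233,h],cams)[6:]]
        s=least_squares(r,[.608,.241],diff_step=1e-4); print(h,cams,"die only",s.x.round(4),s.fun.round(1))
    def r(v): return res([v[0],v[1],-.233,h],"s")
    s=least_squares(r,[.608,.241],diff_step=1e-4); print(h,"s",s.x.round(4),s.fun.round(1))
def rb(v): return res([v[0],v[1],v[2],.06],"t")[:6]
s=least_squares(rb,[.608,.241,-.23],diff_step=1e-4); print("top base",s.x.round(4),s.fun.round(1))
def rb(v): return res([v[0],v[1],v[2],.06],"w")[:6]
s=least_squares(rb,[.608,.241,-.23],diff_step=1e-4); print("wrist base",s.x.round(4),s.fun.round(1))
E
```

```text
0.054 w die only [0.6118 0.241 ] [-0.2  0.1 -0.  -0.1  0.3]
0.054 t die only [0.6105 0.2419] [-0. -0.]
0.054 s [0.6053 0.2467] [ 0.3 -0.3  0. ]
0.058 w die only [0.6098 0.2414] [-0.7  0.5 -0.  -0.3  0.4]
0.058 t die only [0.6098 0.2409] [ 0. -0.]
0.058 s [0.6099 0.242 ] [ 0.2 -0.2  0. ]
0.062 w die only [0.6079 0.2418] [-1.1  1.  -0.1 -0.4  0.5]
0.062 t die only [0.6092 0.24  ] [0. 0.]
0.062 s [0.6144 0.2372] [ 0.1 -0.1  0. ]
top base [ 0.6085  0.2387 -0.2335] [ 0.3  0.2  0.4 -0.2 -0.7  0. ]
wrist base [ 0.608   0.2414 -0.2341] [ 0.5  0.6  2.5 -1.6 -2.9  0.5]
```

```bash
python3 -m handwheel '[[[4,-2,0],[0,0.001,0.001],0],[[8,-2,0],[0,0.001,0.001],0],[[11,-2,0],[0,0,0.001],0],[[13,0,0],[0,0,0],0],[[13,0,0],[0,0,0],0]]'
python3 -m handwheel '[[[13,0,0],[0,0,0],0],[[11,0,0],[0,0,0],0],[[8,0,0],[0,0,0],0],[[4,0,0],[0,0,0],0],[[0,0,0],[0,0,0],0]]'
python3 -c "from h import *;plan([.4835,.2426,.1124],0)"
```

```text
time_s: 13.78
ee_pos: [0.4455, 0.2413, 0.1129]
tcp_rot: [1.0, -0.001, -0.001, 0.0]
force: [0.2, 1.1, -2.3]
width: 0.0172
time_s: 14.2
ee_pos: [0.489, 0.2403, 0.1129]
tcp_rot: [1.0, -0.003, 0.001, 0.0]
force: [0.1, -0.1, -2.3]
width: 0.0169
t 14.2 pos [489.  240.3 112.9] yaw -0.0056 tz [ 2.4e-03 -3.0e-04 -1.0e+00] F [ 0.06 -0.06 -2.29] w 16.9
rotvec [ 0.0003 -0.0024 -0.0056]
shift after turn [-5.5 -2.3  0.5]
shift now [-5.5 -2.2  0.5]
```

```bash
python3 -m handwheel '[[[-3,-1,0],[0,-0.001,-0.003],0],[[-2,-1,2],[0,-0.001,-0.002],0],[[0,0,3],[0,0,0],0],[[0,0,3],[0,0,0],0],[[0,0,0],[0,0,0],0]]'
python3 -c "from h import *;plan([.4835,.2426,.1050],0)
p=ctrl.camera_params('wrist');np.save('pw9.npy',p,allow_pickle=True)
for n in('wrist','top','scene'):
  cv2.imwrite('pics/%s9.png'%n,ctrl.snapshot(n)[:,:,::-1])
im=cv2.imread('pics/top9.png');crop(im,105,135,185,205,8,'pics/top9c.png')
im=cv2.imread('pics/scene9.png');crop(im,310,120,410,215,7,'pics/scene9c.png')
im=cv2.imread('pics/wrist9.png');crop(im,175,0,335,110,5,'pics/w9c.png')"
```

```text
time_s: 14.62
ee_pos: [0.4814, 0.2427, 0.1035]
tcp_rot: [1.0, 0.0, -0.001, 0.0]
force: [-0.7, 0.3, -4.1]
width: 0.0167
t 14.62 pos [481.4 242.7 103.5] yaw 0.0006 tz [-2.3e-03 -7.0e-04 -1.0e+00] F [-0.65  0.25 -4.09] w 16.7
rotvec [0.0007 0.0023 0.0006]
shift after turn [ 2.1  0.1 -1.5]
shift now [ 2.1  0.1 -1.5]
```

View pics/scene9c.png

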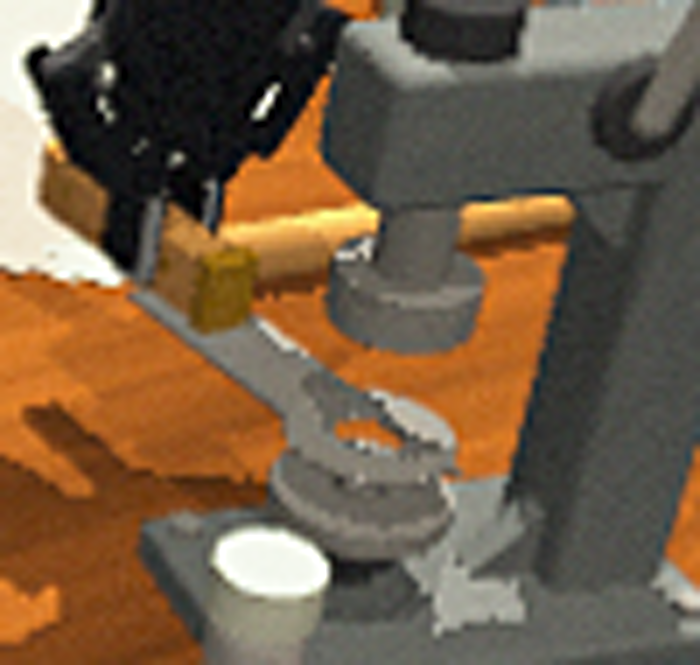

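View pics/top9c.png

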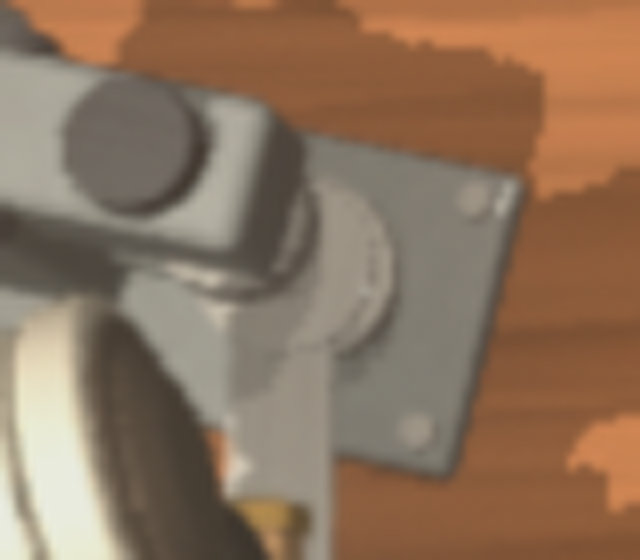

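View pics/w9c.png

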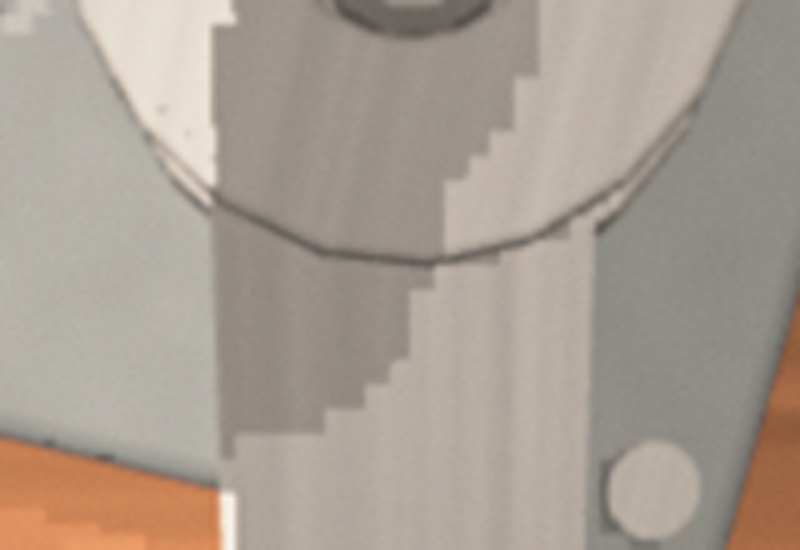

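```bash
python3 - <<'E'
from h import *
im=cv2.imread('pics/wrist9.png');crop(im,195,0,325,60,6,'pics/w9d.png')
from scipy.optimize import least_squares
p=np.load("pw9.npy",allow_pickle=True).item()
f=lambda c:(c[0]/5+175-.4,c[1]/5-.4)
for h in(.054,.056,.058,.06,.062):
    P=np.array([p2w(p,f(c),h)*1000 for c in [(150,152),(178,188),(210,214),(600,232),(650,175),(692,122)]])
    s=least_squares(lambda v:np.hypot(P[:,0]-v[0],P[:,1]-v[1])-32,[610,240]); print(h,s.x,s.fun.round(2))
for c in [(75,5),(743,5),(428,260)]:print(p2w(p,f(c),.0816).round(4))
E
```

```text
0.054 [609.10496647 241.54266744] [ 0.24  0.15 -0.35  0.13 -0.33  0.29]
0.056 [609.04707372 241.56860115] [ 0.16  0.14 -0.31  0.21 -0.33  0.19]
0.058 [608.98237393 241.59453699] [ 0.09  0.13 -0.26  0.28 -0.33  0.1 ]
0.06 [608.91102045 241.62046584] [ 0.03  0.12 -0.22  0.36 -0.33  0.01]
0.062 [608.83316237 241.64637914] [-0.04  0.11 -0.18  0.43 -0.33 -0.08]
[0.5964 0.2697 0.0816]
[0.5965 0.2142 0.0816]
[0.5769 0.2403 0.0816]
```

View pics/w9d.png

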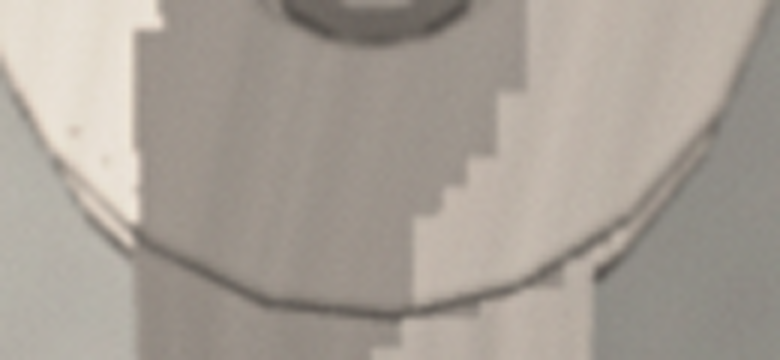

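```bash
python3 - <<'E'
from h import *
from scipy.optimize import least_squares
p=np.load("pw9.npy",allow_pickle=True).item()
f=lambda c:(c[0]/6+195-.42,c[1]/6-.42)
P=np.array([p2w(p,f(c),.0816)*1000 for c in [(3,60),(765,10),(55,158),(715,125),(140,235),(630,215),(265,300),(395,313),(515,287)]])
s=least_squares(lambda v:np.hypot(P[:,0]-v[0],P[:,1]-v[1])-30,[610,240]); print(s.x,s.fun.round(2))
H=np.array([p2w(p,f(c),.0816)*1000 for c in [(285,8),(470,8),(325,35),(420,36),(372,44)]])
s=least_squares(lambda v:np.hypot(H[:,0]-v[0],H[:,1]-v[1])-12,[610,240]); print(s.x,s.fun.round(2))
# blade edges at z .0786
for c in [(137,330),(592,330)]: print(p2w(p,f(c),.0786)*1000)
E
```

```text
[606.9463171 241.8606563] [-0.74 -0.71  0.07  0.07 -0.02 -0.02  0.24  0.15  0.19]
[606.20521231 241.56234961] [-0.21 -0.15  0.13  0.03  0.15]
[576.11222417 259.22449525  78.6       ]
[576.14458594 225.51959132  78.6       ]
```

```bash
python3 -m handwheel '[[[2.3,0.2,0],[0.0007,0.003,0],0],[[0,0,2],[0,0,0],0],[[0,0,2],[0,0,0],0],[[0,0,0],[0,0,0],0],[[0,0,0],[0,0,0],0]]'
python3 -c "from h import *;plan([.4838,.2424,.0920],0)"
```

```text
time_s: 15.18
ee_pos: [0.4854, 0.2426, 0.1005]
tcp_rot: [1.0, 0.0, 0.002, -0.0]
force: [0.1, -1.2, -2.3]
width: 0.0165
t 15.18 pos [485.4 242.6 100.5] yaw 0.0002 tz [ 3.8e-03  7.0e-04 -1.0e+00] F [ 0.11 -1.19 -2.26] w 16.5
rotvec [-0.0007 -0.0038  0.0002]
shift after turn [-1.6  0.2  8.5]
shift now [-1.6  0.2  8.5]
```

```bash
python3 -m handwheel '[[[-1,0,0],[0,-0.002,0],0],[[0,0,2],[0,0,0],0],[[0,0,2],[0,0,0],0],[[0,0,0],[0,0,0],0],[[0,0,0],[0,0,0],0]]'
python3 -c "from h import *;plan([.4838,.2424,.0900],0)"
```

```text
time_s: 15.6
ee_pos: [0.4842, 0.2425, 0.096]
tcp_rot: [1.0, 0.0, 0.001, -0.0]
force: [-0.4, -0.8, -2.2]
width: 0.017
t 15.6 pos [484.2 242.5  96. ] yaw 0.0002 tz [ 1.5e-03  7.0e-04 -1.0e+00] F [-0.39 -0.81 -2.21] w 17.0
rotvec [-0.0007 -0.0015  0.0002]
shift after turn [-0.4  0.1  6. ]
shift now [-0.4  0.1  6. ]
```

```bash
python3 -m handwheel '[[[-0.4,0,1.5],[0,-0.001,0],0],[[0,0,1.5],[0,0,0],0],[[0,0,0],[0,0,0],0],[[0,0,0],[0,0,0],0]]'
python3 -c "from h import *;plan([.4838,.2424,.0900],0)
p=ctrl.camera_params('wrist');np.save('pw10.npy',p,allow_pickle=True)
for n in('wrist','scene'):
  cv2.imwrite('pics/%s10.png'%n,ctrl.snapshot(n)[:,:,::-1])
im=cv2.imread('pics/scene10.png');crop(im,310,140,410,215,7,'pics/scene10c.png')
im=cv2.imread('pics/wrist10.png');crop(im,195,0,325,60,6,'pics/w10c.png')"
```

```text
time_s: 15.93
ee_pos: [0.4837, 0.2425, 0.0926]
tcp_rot: [1.0, 0.0, 0.0, -0.0]
force: [0.1, 0.1, -3.0]
width: 0.017
t 15.93 pos [483.7 242.5  92.6] yaw 0.0002 tz [ 2.e-04  6.e-04 -1.e+00] F [ 0.09  0.1  -3.05] w 17.0
rotvec [-0.0006 -0.0002  0.0002]
shift after turn [0.1 0.1 2.6]
shift now [0.1 0.1 2.6]
```

View pics/scene10c.png

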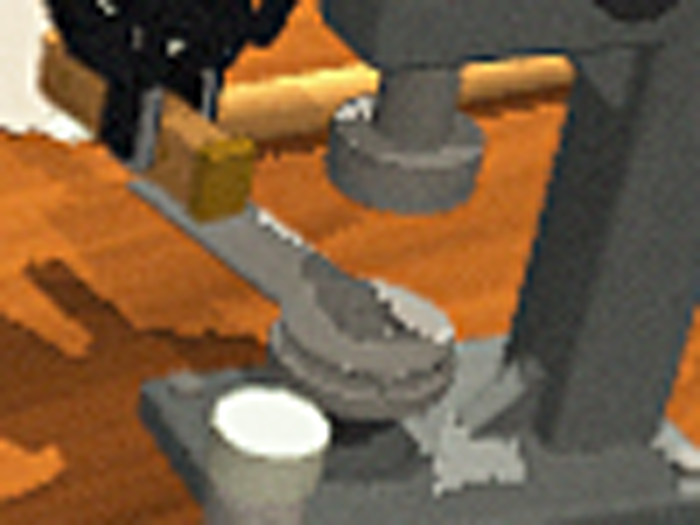

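View pics/w10c.png

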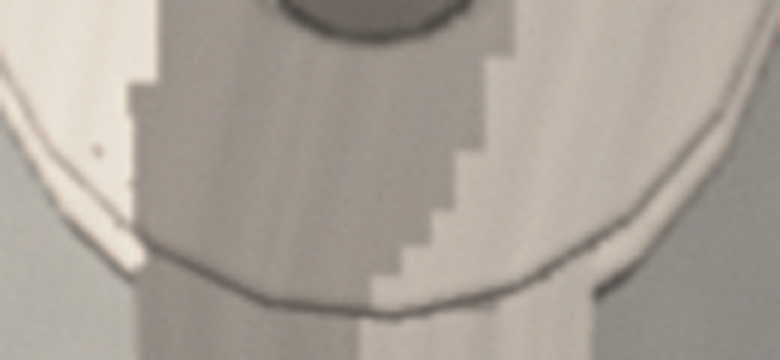

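```bash
cat > fit2.py <<'E'
from h import *
from scipy.optimize import least_squares
p=np.load("pw10.npy",allow_pickle=True).item()
f=lambda c:(c[0]/6+195-.42,c[1]/6-.42)
def fit(pts,z,r):
    P=np.array([p2w(p,f(c),z)*1000 for c in pts])
    s=least_squares(lambda v:np.hypot(P[:,0]-v[0],P[:,1]-v[1])-r,[610,240]); return s.x.round(2),s.fun.round(2)
E
python3 - <<'E'
from fit2 import *
zt=.0926-.0249+.003
print("wash",fit([(3,65),(775,5),(50,150),(720,115),(140,240),(630,215),(265,300),(395,313),(515,287)],zt,30))
print("hole",fit([(282,5),(470,5),(325,32),(420,33),(372,41)],zt,12))
for h in(.055,.058,.061):print("die",h,fit([(5,120),(65,208),(132,272),(598,293),(630,265),(735,140),(765,70)],h,32))
E
```

```text
wash (array([609.29, 241.67]), array([-0.55, -0.23, -0.02, -0.11,  0.22, -0.11,  0.17,  0.06,  0.1 ]))
hole (array([608.85, 241.49]), array([-0.16, -0.12,  0.09,  0.03,  0.12]))
die 0.055 (array([609.64, 241.35]), array([ 0.34,  0.02, -0.24,  0.01, -0.15,  0.21,  0.08]))
die 0.058 (array([609.57, 241.4 ]), array([ 0.1 , -0.04, -0.15,  0.18, -0.03,  0.07, -0.18]))
die 0.061 (array([609.49, 241.45]), array([-0.13, -0.08, -0.06,  0.34,  0.09, -0.05, -0.43]))
```

```bash
python3 -m handwheel '[[[0.2,0,1],[0,0,0],0],[[0,0,1],[0,0,0],0],[[0,0,1],[0,0,0],0],[[0,0,0],[0,0,0],0],[[0,0,0],[0,0,0],0]]'
for i in 1 2; do python3 -m handwheel '[[[0,0,0],[0,0,0],0]]'|grep force; done
python3 -m handwheel '[[[0,0,1],[0,0,0],0],[[0,0,1],[0,0,0],0],[[0,0,0],[0,0,0],0],[[0,0,0],[0,0,0],0]]'
for i in 1 2; do python3 -m handwheel '[[[0,0,0],[0,0,0],0]]'|grep force; done
python3 -c "from h import *;plan([.4838,.2424,.0900],0)"
```

```text
time_s: 16.45
ee_pos: [0.4842, 0.2426, 0.0896]
tcp_rot: [1.0, 0.0, 0.0, -0.0]
force: [0.4, -0.4, -2.8]
width: 0.0168
force: [0.1, 0.2, -3.2]
force: [-0.3, 0.0, -2.5]
time_s: 16.95
ee_pos: [0.4844, 0.2426, 0.0877]
tcp_rot: [1.0, 0.0, 0.001, -0.0]
force: [1.0, 0.3, -2.2]
width: 0.017
force: [0.6, -0.0, -1.9]
force: [-0.1, -0.2, -1.5]
t 17.12 pos [484.4 242.6  87.8] yaw 0.0002 tz [ 1.4e-03  8.0e-04 -1.0e+00] F [-0.14 -0.22 -1.51] w 17.0
rotvec [-0.0008 -0.0014  0.0002]
shift after turn [-0.6  0.2 -2.2]
shift now [-0.6  0.2 -2.2]
```

```bash
for i in 1 2 3 4 5; do python3 -m handwheel '[[[0,0,0],[0,0,0],0]]'|grep -E "force|ee_p"; done
```

```text
ee_pos: [0.4844, 0.2426, 0.0878]
force: [-0.8, -0.2, -2.3]
ee_pos: [0.4844, 0.2427, 0.0878]
force: [0.0, -0.2, -1.5]
ee_pos: [0.4844, 0.2426, 0.0878]
force: [0.2, -0.3, -1.1]
ee_pos: [0.4844, 0.2427, 0.0878]
force: [-0.3, 0.2, -2.5]
ee_pos: [0.4844, 0.2426, 0.0878]
force: [-0.6, -1.0, -1.7]
```

```bash
python3 -m handwheel '[[[0,0,0.5],[0,-0.001,0],0]]' >/dev/null; for i in 1 2 3 4 5 6; do python3 -m handwheel '[[[0,0,0],[0,0,0],0]]'|grep -E "force|ee_p"; done
```

```text
ee_pos: [0.4845, 0.2427, 0.0875]
force: [-1.0, 0.4, -1.3]
ee_pos: [0.4846, 0.2427, 0.0876]
force: [-0.3, -0.4, -0.9]
ee_pos: [0.4846, 0.2427, 0.0877]
force: [-0.2, -0.1, -1.0]
ee_pos: [0.4846, 0.2427, 0.0877]
force: [-1.5, -0.8, -0.9]
ee_pos: [0.4847, 0.2427, 0.0877]
force: [-0.4, -0.2, -2.0]
ee_pos: [0.4847, 0.2427, 0.0877]
force: [-0.7, -0.2, -2.2]
```

```bash
python3 -c "from h import *;st()
p=ctrl.camera_params('wrist');np.save('pw10.npy',p,allow_pickle=True)
for n in('wrist','scene'):
  cv2.imwrite('pics/%s11.png'%n,ctrl.snapshot(n)[:,:,::-1])
im=cv2.imread('pics/scene11.png');crop(im,330,155,390,205,12,'pics/scene11c.png')
im=cv2.imread('pics/wrist11.png');crop(im,195,0,325,60,6,'pics/w11c.png')"
```

```text
t 18.12 pos [484.7 242.7  87.7] yaw 0.0002 tz [ 8.e-04  9.e-04 -1.e+00] F [-0.68 -0.24 -2.16] w 17.1
```

View pics/scene11c.png

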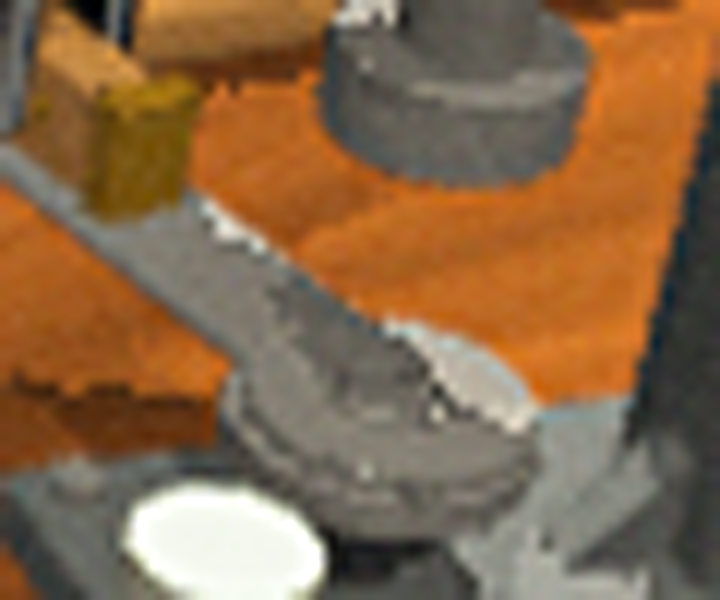

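View pics/w11c.png

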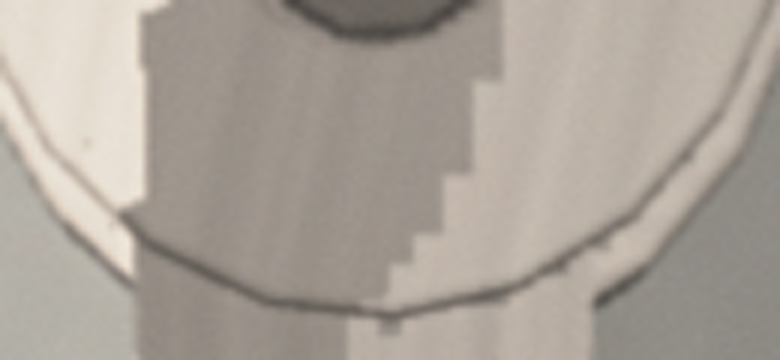

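```bash
python3 - <<'E'
from fit2 import *
zt=.0877-.0249+.003
print("wash",fit([(3,65),(775,5),(50,150),(720,115),(140,240),(630,215),(265,300),(395,314),(515,287)],zt,30))
print("hole",fit([(285,5),(473,5),(335,33),(420,33),(375,40)],zt,12))
for h in(.054,.056,.058,.060,.062):print("die",h,fit([(3,125),(65,222),(132,288),(598,305),(645,270),(740,155),(775,75)],h,32))
E
```

```text
wash (array([610.19, 241.88]), array([-0.55, -0.23, -0.03, -0.11,  0.21, -0.12,  0.16,  0.11,  0.08]))
hole (array([609.8 , 241.48]), array([-0.12, -0.09,  0.06,  0.02,  0.1 ]))
die 0.054 (array([609.3, 241.4]), array([ 0.01,  0.03,  0.02, -0.13, -0.01,  0.16, -0.02]))
die 0.056 (array([609.26, 241.44]), array([-0.15, -0.  ,  0.08, -0.01,  0.06,  0.08, -0.2 ]))
die 0.058 (array([609.22, 241.48]), array([-0.31, -0.03,  0.14,  0.1 ,  0.13, -0.  , -0.38]))
die 0.06 (array([609.18, 241.52]), array([-0.46, -0.05,  0.2 ,  0.22,  0.2 , -0.07, -0.54]))
die 0.062 (array([609.13, 241.56]), array([-0.6 , -0.08,  0.26,  0.33,  0.27, -0.14, -0.7 ]))
```

```bash
python3 -m handwheel '[[[-0.8,0,0.7],[0,0,0],0]]' >/dev/null; for i in 1 2 3 4 5 6; do python3 -m handwheel '[[[0,0,0],[0,0,0],0]]'|grep -E "force|ee_p"; done; python3 -c "from h import *;st()"
```

```text
ee_pos: [0.4845, 0.2428, 0.0874]
force: [-1.2, -0.4, -1.8]
ee_pos: [0.4845, 0.2428, 0.0874]
force: [-0.5, -0.5, -0.5]
ee_pos: [0.4845, 0.2428, 0.0874]
force: [-0.6, 0.4, -0.6]
ee_pos: [0.4845, 0.2428, 0.0875]
force: [-1.5, 0.1, -0.7]
ee_pos: [0.4845, 0.2428, 0.0875]
force: [-0.6, 0.3, -1.5]
ee_pos: [0.4845, 0.2428, 0.0875]
force: [-1.0, 0.7, -0.9]
t 18.8 pos [484.5 242.8  87.5] yaw 0.0003 tz [ 0.0026  0.0011 -1.    ] F [-0.97  0.7  -0.91] w 16.9
```

```bash
python3 -m handwheel '[[[-1,0,0.2],[0,-0.001,0],0]]';python3 -m handwheel '[[[-2,0,0.2],[0,0,0],0]]';python3 -m handwheel '[[[-3,0,0.2],[0,0,0],0]]';python3 -m handwheel '[[[0,0,0.1],[0,0,0],0]]'; python3 -c "from h import *;st()
p=ctrl.camera_params('wrist');np.save('pw10.npy',p,allow_pickle=True)
for n in('wrist','scene'):
  cv2.imwrite('pics/%s12.png'%n,ctrl.snapshot(n)[:,:,::-1])
im=cv2.imread('pics/scene12.png');crop(im,330,155,390,205,12,'pics/scene12c.png')
im=cv2.imread('pics/wrist12.png');crop(im,195,0,325,60,6,'pics/w12c.png')"
```

```text
time_s: 18.88
ee_pos: [0.4839, 0.2428, 0.0874]
tcp_rot: [1.0, 0.0, 0.001, -0.001]
force: [1.7, 0.2, -0.9]
width: 0.0169
time_s: 18.97
ee_pos: [0.4824, 0.2429, 0.0874]
tcp_rot: [1.0, 0.0, 0.002, -0.001]
force: [1.1, -0.3, -1.1]
width: 0.0167
time_s: 19.05
ee_pos: [0.4796, 0.2429, 0.0873]
tcp_rot: [1.0, 0.0, 0.002, -0.001]
force: [1.3, -0.1, -1.3]
width: 0.017
time_s: 19.13
ee_pos: [0.4791, 0.2429, 0.0872]
tcp_rot: [1.0, 0.0, 0.002, -0.001]
force: [-1.0, 0.1, -0.4]
width: 0.0168
t 19.13 pos [479.1 242.9  87.2] yaw 0.0001 tz [ 0.0041  0.0016 -1.    ] F [-1.01  0.13 -0.42] w 16.8
```

View pics/w12c.png

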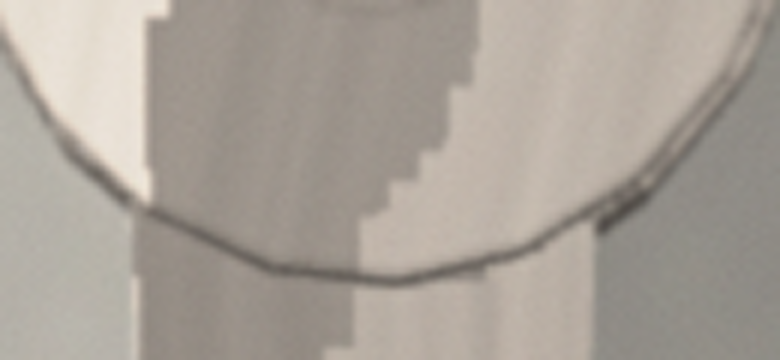

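```bash
python3 - <<'E'
from fit2 import *
zt=.0872-.0249+.003
print("wash",fit([(8,48),(770,15),(50,120),(740,65),(130,200),(630,185),(270,267),(395,280),(515,255)],zt,30))
for h in(.056,.060):print("die",h,fit([(70,155),(598,232),(645,190),(725,90),(770,35)],h,32))
E
```

```text
wash (array([606.77, 241.78]), array([-0.17,  0.29,  0.2 ,  0.1 ,  0.26, -0.25, -0.02, -0.13, -0.1 ]))
die 0.056 (array([609.2 , 241.72]), array([ 0.03,  0.19, -0.15, -0.47,  0.45]))
die 0.06 (array([608.86, 241.87]), array([-0.11,  0.37, -0.03, -0.55,  0.21]))
```

```bash
python3 -m handwheel '[[[-3,0,0.1],[0,-0.002,0],0]]';python3 -m handwheel '[[[-4,0,0.1],[0,-0.001,0],0]]';python3 -m handwheel '[[[-4,0,0.1],[0,0,0],0]]'; python3 -c "from h import *;st()
p=ctrl.camera_params('wrist');np.save('pw10.npy',p,allow_pickle=True)
for n in('wrist','scene'):
  cv2.imwrite('pics/%s13.png'%n,ctrl.snapshot(n)[:,:,::-1])
im=cv2.imread('pics/scene13.png');crop(im,330,155,390,205,12,'pics/scene13c.png')
im=cv2.imread('pics/wrist13.png');crop(im,195,0,325,60,6,'pics/w13c.png')"
```

```text
time_s: 19.32
ee_pos: [0.4767, 0.2429, 0.0873]
tcp_rot: [1.0, 0.0, 0.002, -0.001]
force: [1.1, -0.5, -0.6]
width: 0.0165
time_s: 19.4
ee_pos: [0.473, 0.243, 0.0874]
tcp_rot: [1.0, -0.0, 0.001, -0.001]
force: [0.8, -0.1, -0.9]
width: 0.017
time_s: 19.48
ee_pos: [0.4689, 0.243, 0.0874]
tcp_rot: [1.0, -0.0, 0.002, -0.001]
force: [0.6, -1.1, -1.3]
width: 0.0171
t 19.48 pos [468.9 243.   87.4] yaw -0.0002 tz [ 0.0033  0.0021 -1.    ] F [ 0.64 -1.14 -1.33] w 17.1
```

View pics/w13c.png

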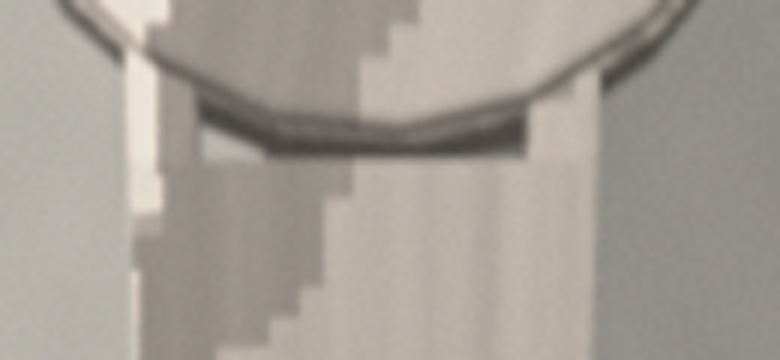

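View pics/scene13c.png

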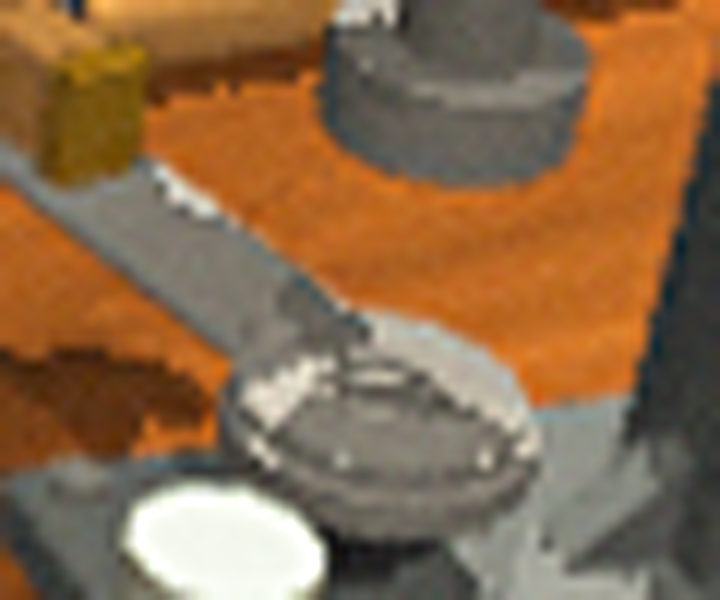

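```bash
python3 -m handwheel '[[[-4,0.1,0.1],[0,-0.001,0],0],[[-5,0,0.1],[0,0,0],0]]';python3 -m handwheel '[[[-5,0,0.1],[0,0,0],0],[[-5,0,0.1],[0,0,0],0]]'; python3 -c "from h import *;st()
for n in('wrist','scene'):
  cv2.imwrite('pics/%s14.png'%n,ctrl.snapshot(n)[:,:,::-1])
im=cv2.imread('pics/scene14.png');crop(im,330,155,390,205,12,'pics/scene14c.png')
im=cv2.imread('pics/wrist14.png');crop(im,195,0,325,60,6,'pics/w14c.png')"
```

```text
time_s: 19.75
ee_pos: [0.4595, 0.2429, 0.0873]
tcp_rot: [1.0, 0.0, 0.001, -0.001]
force: [2.0, 0.2, -1.9]
width: 0.0167
time_s: 19.92
ee_pos: [0.4487, 0.2429, 0.0871]
tcp_rot: [1.0, -0.0, 0.002, -0.001]
force: [0.6, 0.2, -1.3]
width: 0.0168
t 19.92 pos [448.7 242.9  87.1] yaw -0.0 tz [ 0.0032  0.0022 -1.    ] F [ 0.62  0.17 -1.34] w 16.8
```

View pics/w14c.png

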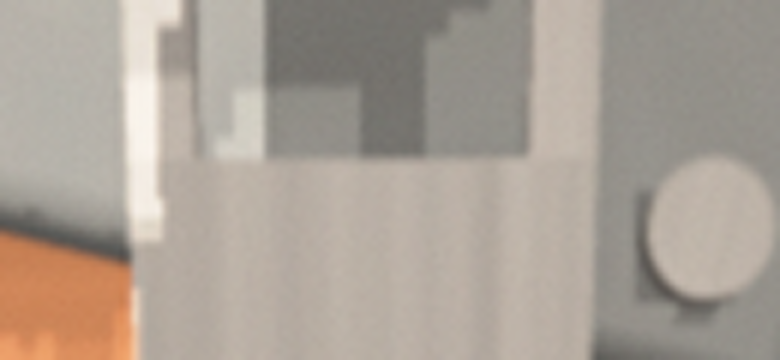

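View pics/scene14c.png

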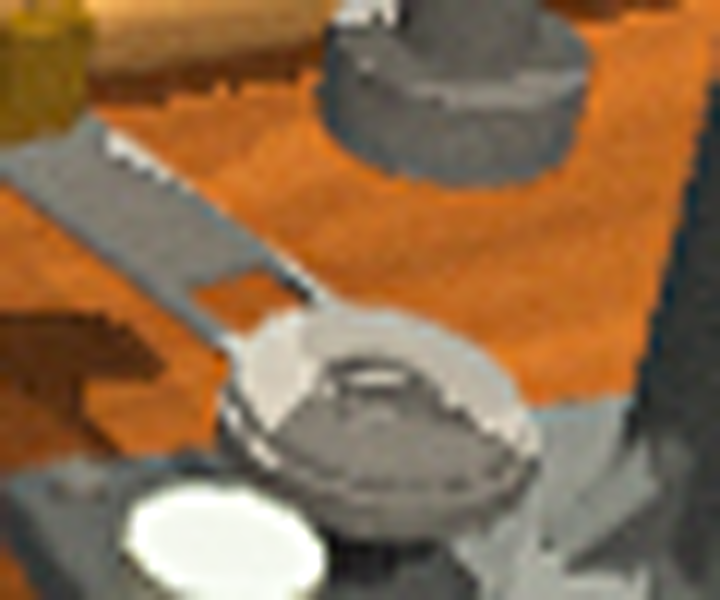

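```bash
python3 -m handwheel '[[[-6,0,0],[0,-0.001,0],0],[[-7,0,0],[0,0,0],0],[[-7,0,0],[0,0,0],0],[[-7,0,-0.2],[0,0,0],0],[[-7,0,-0.5],[0,0,0],0]]';python3 -m handwheel '[[[-8,0,-1],[0,0,0],0],[[-8,0,-1],[0,0,0],0],[[-8,0,0],[0,0,0],0],[[-5,0,0],[0,0,0],0],[[0,0,0],[0,0,0],0]]'; python3 -c "from h import *;st()
for n in('wrist','scene','top'):
  cv2.imwrite('pics/%s15.png'%n,ctrl.snapshot(n)[:,:,::-1])
im=cv2.imread('pics/scene15.png');crop(im,310,145,390,205,9,'pics/scene15c.png')
im=cv2.imread('pics/top15.png');crop(im,65,95,185,245,4,'pics/top15c.png')"
```

```text
time_s: 20.43
ee_pos: [0.4108, 0.2427, 0.0872]
tcp_rot: [1.0, -0.0, -0.0, -0.001]
force: [0.0, -0.1, -1.8]
width: 0.0169
time_s: 20.85
ee_pos: [0.3747, 0.2424, 0.0882]
tcp_rot: [1.0, 0.0, -0.003, -0.0]
force: [-0.2, -0.7, -1.8]
width: 0.0168
t 20.85 pos [374.7 242.4  88.2] yaw 0.0007 tz [-5.7e-03  8.0e-04 -1.0e+00] F [-0.24 -0.67 -1.78] w 16.8
```

View pics/scene15c.png

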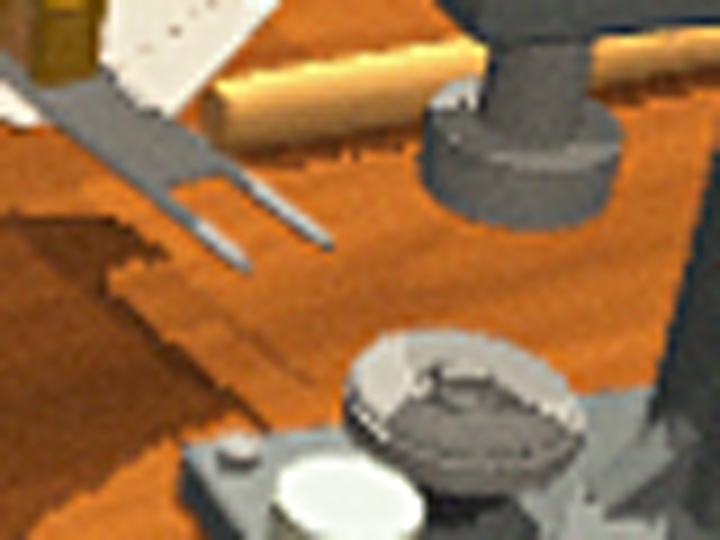

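View pics/top15c.png

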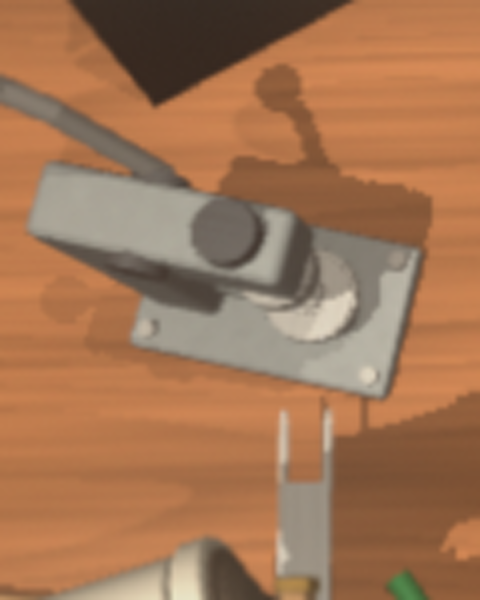

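View pics/wrist15.png

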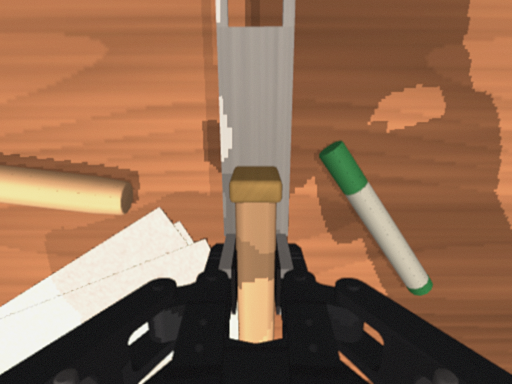

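```bash
python3 -m handwheel '[[[0,10,-10],[0,0.004,0],0],[[0,25,-10],[0,0.001,0.02],0],[[5,30,0],[0,0,0.02],0],[[10,30,0],[0,0,0.02],0],[[15,30,0],[0,0,0.02],0]]'; python3 -m handwheel '[[[18,30,0],[0,0,0.02],0],[[20,30,0],[0,0,0],0],[[20,20,0],[0,0,0],0],[[10,10,0],[0,0,0],0],[[0,0,0],[0,0,0],0]]' ; python3 -c "from h import *;plan([.4995,-.022,.0280],-.11)"
```

```text
time_s: 21.42
ee_pos: [0.4043, 0.1161, 0.1101]
tcp_rot: [0.999, -0.037, 0.002, -0.001]
force: [0.9, -0.3, -2.4]
width: 0.0171
time_s: 21.83
ee_pos: [0.4714, 0.0079, 0.1126]
tcp_rot: [0.999, -0.052, 0.006, 0.0]
force: [-0.6, 1.1, -2.2]
width: 0.0169
t 21.83 pos [471.4   7.9 112.6] yaw -0.1036 tz [ 1.230e-02 -7.000e-04 -9.999e-01] F [-0.59  1.09 -2.21] w 16.9
rotvec [-0.0006 -0.0123  0.0064]
shift after turn [31.2 26.7 84.6]
shift now [30.  26.9 85. ]
```

```bash
python3 -m handwheel '[[[8,8,8],[0,-0.006,0.003],0],[[8,8,18],[0,-0.003,0],0],[[6,7,18],[0,0,0],0],[[0,0,10],[0,0,0],0],[[0,0,0],[0,0,0],0]]';  python3 -c "from h import *;plan([.4995,-.022,.0280],-.11)"
```

```text
time_s: 22.25
ee_pos: [0.4942, -0.0184, 0.0583]
tcp_rot: [0.999, -0.055, 0.003, -0.0]
force: [-0.5, 0.6, -2.0]
width: 0.0168
t 22.25 pos [494.2 -18.4  58.3] yaw -0.1093 tz [ 6.7e-03  3.0e-04 -1.0e+00] F [-0.54  0.62 -1.97] w 16.8
rotvec [-0.001  -0.0066  0.0007]
shift after turn [ 5.7  3.  30.3]
shift now [ 5.5  3.  30.3]
```

```bash
python3 -m handwheel '[[[0,0,7],[-0.001,-0.005,0],0],[[0,0,8],[0,0,0],0],[[0,0,6],[0,0,0],0],[[0,0,3],[0,0,0],0],[[0,0,0],[0,0,0],0]]';  python3 -c "from h import *;plan([.495,-.020,.0280],-.11)"
```

```text
time_s: 22.67
ee_pos: [0.4935, -0.0157, 0.0333]
tcp_rot: [0.999, -0.053, 0.0, -0.0]
force: [-0.2, 0.6, -1.7]
width: 0.0173
t 22.67 pos [493.5 -15.7  33.3] yaw -0.1066 tz [ 1.e-03  4.e-04 -1.e+00] F [-0.16  0.62 -1.74] w 17.3
rotvec [-0.0005 -0.0009  0.0034]
shift after turn [2.  4.1 5.3]
shift now [2.  4.1 5.3]
```

```bash
python3 -m handwheel '[[[0,0,2],[0,0,0],0],[[0,0,2],[0,0,0],0],[[0,0,1],[0,0,0],0],[[0,0,0],[0,0,0],0]]'; python3 -m handwheel '[[[0,0,0.7],[0,0,0],0],[[0,0,0],[0,0,0],0]]'; python3 -c "from h import *;st()"
```

```text
time_s: 23.0
ee_pos: [0.494, -0.0154, 0.0287]
tcp_rot: [0.999, -0.053, 0.001, -0.0]
force: [-0.5, 0.1, -2.3]
width: 0.017
time_s: 23.17
ee_pos: [0.4943, -0.0156, 0.0282]
tcp_rot: [0.999, -0.053, 0.002, 0.0]
force: [-0.7, 0.7, -2.0]
width: 0.0167
t 23.17 pos [494.3 -15.6  28.2] yaw -0.1061 tz [ 3.2e-03 -2.0e-04 -1.0e+00] F [-0.74  0.7  -2.  ] w 16.7
```

```bash
python3 -m handwheel '[[[0,0,0.8],[0,-0.002,0],0],[[0,0,0],[0,0,0],0],[[0,0,0],[0,0,0],0]]'; python3 -m handwheel '[[[0,0,0.5],[0,0,0],0],[[0,0,0],[0,0,0],0]]'; python3 -c "from h import *;st()"
```

```text
time_s: 23.42
ee_pos: [0.4947, -0.0158, 0.0277]
tcp_rot: [0.999, -0.053, 0.001, 0.0]
force: [0.6, -0.2, -1.5]
width: 0.0169
time_s: 23.58
ee_pos: [0.4949, -0.0159, 0.0275]
tcp_rot: [0.999, -0.053, 0.001, 0.0]
force: [-0.5, -0.8, -2.3]
width: 0.0173
t 23.58 pos [494.9 -15.9  27.5] yaw -0.1063 tz [ 2.1e-03 -3.0e-04 -1.0e+00] F [-0.49 -0.78 -2.31] w 17.3
```

```bash
python3 -m handwheel '[[[0,0,0.7],[0,-0.001,0],0],[[0,0,0],[0,0,0],0],[[0,0,0],[0,0,0],0]]'; python3 -m handwheel '[[[0,0,0],[0,0,0],30],[[0,0,0],[0,0,0],50],[[0,0,0],[0,0,0],85],[[0,0,0],[0,0,0],85],[[0,0,0],[0,0,0],85]]';python3 -m handwheel '[[[0,0,0],[0,0,0],85],[[0,0,0],[0,0,0],85],[[0,0,0],[0,0,0],85],[[0,0,0],[0,0,0],85],[[0,0,0],[0,0,0],85]]'; python3 -c "from h import *;st()"
```

```text
time_s: 23.83
ee_pos: [0.4953, -0.0159, 0.0277]
tcp_rot: [0.999, -0.053, 0.001, 0.0]
force: [0.4, -0.1, -2.1]
width: 0.0171
time_s: 24.25
ee_pos: [0.4963, -0.0162, 0.0282]
tcp_rot: [0.999, -0.053, 0.002, 0.0]
force: [-0.8, 0.2, 0.1]
width: 0.0761
time_s: 24.67
ee_pos: [0.4965, -0.0163, 0.0283]
tcp_rot: [0.999, -0.053, 0.002, 0.0]
force: [0.1, -0.3, 0.5]
width: 0.0851
t 24.67 pos [496.5 -16.3  28.3] yaw -0.1063 tz [ 0.0041 -0.001  -1.    ] F [ 0.06 -0.33  0.48] w 85.1
```

Released. Rise straight up and move back so that all is visible.

```bash
python3 -m handwheel '[[[0,0,-10],[0,-0.003,0],85],[[0,0,-20],[0,0,0],85],[[0,0,-35],[0,0,0],85],[[0,0,-35],[0,0,0],85],[[-15,0,-35],[0,0,0],85]]'; python3 -m handwheel '[[[-25,0,-20],[0,0,0],85],[[-25,0,-10],[0,0,0],85],[[-25,0,0],[0,0,0],85],[[0,0,0],[0,0,0],85],[[0,0,0],[0,0,0],85]]'; python3 -c "from h import *;st()
for n in('wrist','scene','top'):
  cv2.imwrite('pics/%s16.png'%n,ctrl.snapshot(n)[:,:,::-1])
im=cv2.imread('pics/scene16.png');crop(im,330,155,390,205,12,'pics/scene16c.png')"
```

```text
time_s: 25.08
ee_pos: [0.4764, -0.0134, 0.1625]
tcp_rot: [0.999, -0.053, -0.008, -0.002]
force: [0.3, -1.0, 0.1]
width: 0.0849
time_s: 25.5
ee_pos: [0.4038, -0.0065, 0.2086]
tcp_rot: [0.999, -0.053, 0.003, 0.001]
force: [-0.4, 0.4, 0.8]
width: 0.0853
t 25.5 pos [403.8  -6.5 208.6] yaw -0.1061 tz [ 0.0053 -0.003  -1.    ] F [-0.35  0.35  0.82] w 85.3
```

View pics/scene16.png

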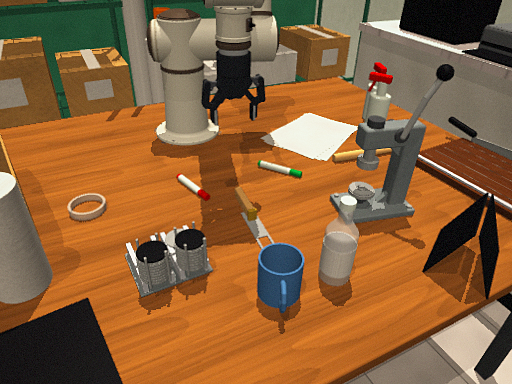

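View pics/scene16c.png

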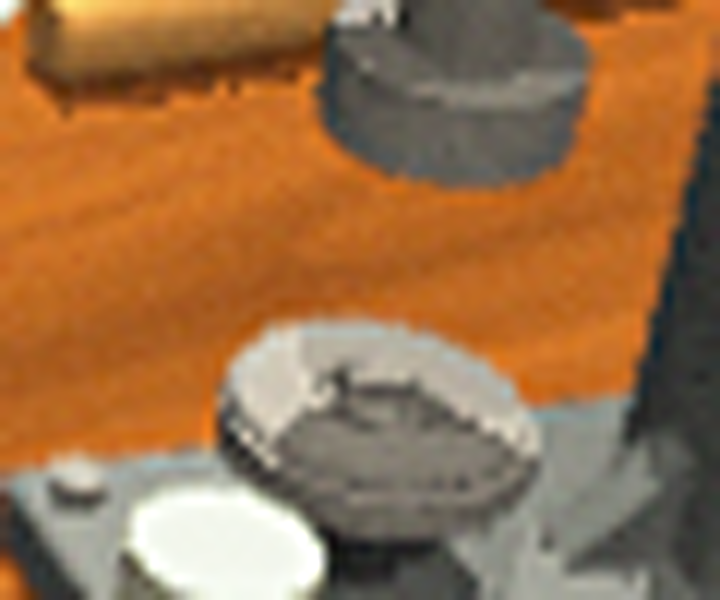

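View pics/top16.png

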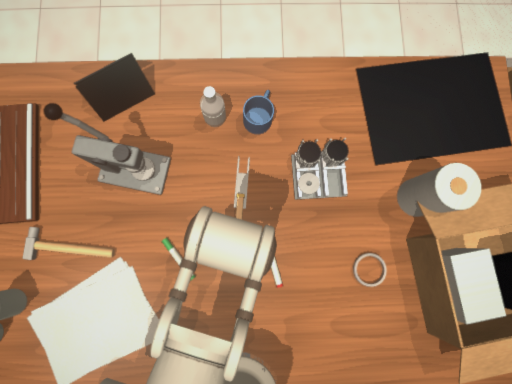

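View pics/wrist16.png

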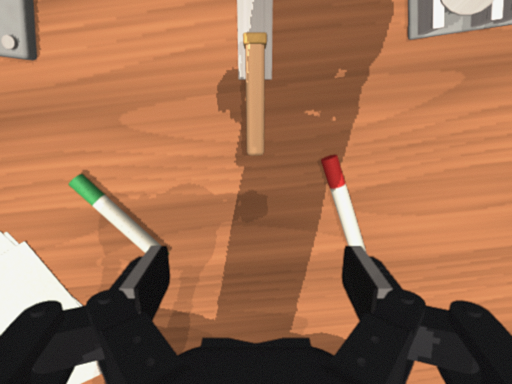

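```bash
python3 -m handwheel '[[[3,-40,0],[0,0,-0.03],85],[[3,-40,0],[0,0,-0.03],85],[[3,-40,0],[0,0,-0.03],85],[[0,-40,0],[0,0.12,0],85],[[0,-40,0],[0,0.12,0],85]]' >/dev/null; python3 -m handwheel '[[[0,-40,0],[0,0.12,0],85],[[0,-20,0],[0,0.12,0],85],[[0,0,0],[0,0,0],85],[[0,0,0],[0,0,0],85]]'; python3 -c "from h import *;st()
np.save('pw17.npy',ctrl.camera_params('wrist'),allow_pickle=True)
im=ctrl.snapshot('wrist')[:,:,::-1];cv2.imwrite('pics/w17.png',im)"
```

```text
time_s: 26.4
ee_pos: [0.432, 0.2627, 0.2021]
tcp_rot: [0.97, -0.009, 0.244, 0.001]
force: [0.1, 0.4, 1.3]
width: 0.0846
t 26.4 pos [432.  262.7 202.1] yaw -0.0196 tz [ 0.4732 -0.0073 -0.8809] F [0.1  0.41 1.26] w 84.6
```

View pics/w17.png

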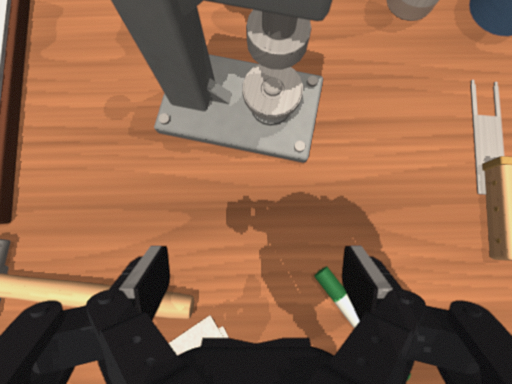

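```bash
python3 -c "
from h import *
im=cv2.imread('pics/w17.png');crop(im,235,55,315,130,8,'pics/w17c.png')"
```

```text
(no output)
```

View pics/w17c.png

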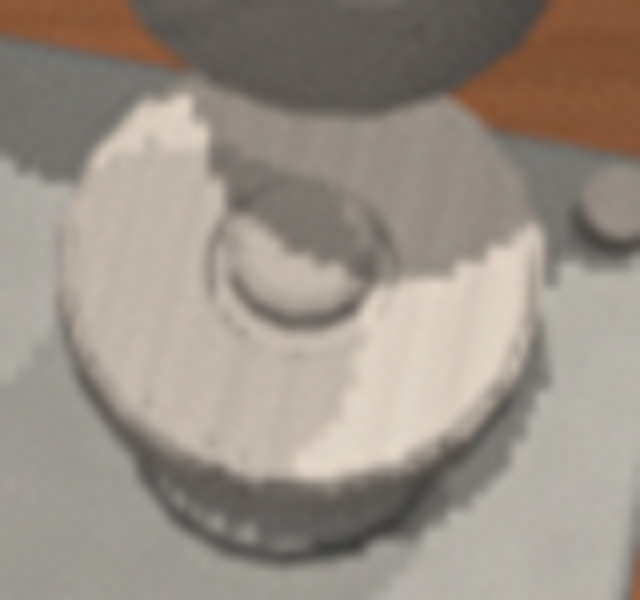

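Washer's hole ring (210–395, 180–335) surrounds the pilot (228–380), flat and flush on the die. Handing in.

```bash
python3 -c "from rig import ctrl;print(ctrl.close_job())"
```

```text
the job is handed in; nothing more can be done
None
```

The large-holed washer is on the press's lower die with its hole round the pilot, and the paddle lies flat on the table close to where it started. I handed the job in at about 26 s of the 72 s allowed; no verdict was reported.

- **Loading:** I ran the fork under the washer, lifted it clear of the rails and carried it level to the press. I lowered it until I felt roughly 1.5–2 N on the die, then drew the fork straight back.
- **Washer:** The last wrist picture shows its hole ring all round the pilot and its rim flush with the die. I judged the flatness by eye and did not measure the tilt. While I drew the fork out, the washer slid back about 2 mm until the pilot held it. By that measurement it was about 2.2 mm off the die's axis, against the 3.5 mm limit, and I did not re-measure its final position.
- **Paddle and the rest:** The last pictures show the paddle flat and clear of the press. The other washer, markers, tape, mug and bottle look to be where they were.

**One disagreement:** The camera estimates of the die's height ran from about 54 to 60 mm depending on the view. By feel it was about 60 mm. I went by the feel.

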